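# Empty the moulding machine's catch tray and switch it back on with the key

### The job

Pull the machine's black shutter knob all the way out, then move every white boat hull from the catch tray into the grey tote, each lying on the tote's floor, keel up. Then push the shutter knob fully home, and after that put the key fully into the slot of the key switch, turn it clockwise (seen from above) to its stop and leave it there. Do not disturb the other things on the bench.

Things in the scene. Friction and masses are not known exactly. Their poses are not given: they have to be found in the camera images.
- machine: Grey low moulding machine, fixed, 200 (x) x 500 (y) x 130 mm; origin on its underside; its front face looks to its own -x and lies at own x = -100 mm. Own y from -260 to 240 mm. A platen on its top at own y -0.24..-0.20 m reaches 190 mm high; the rest of the gear on top reaches 195 mm and stands 50 mm or more behind the front face.
- slide (a joint): Shutter knob travel in m along the machine's own -x: 0 = home, 0.06 = fully out (both end stops). A sprung detent draws it to the nearer end: up to about 6 N to be overcome up to the middle (0.03), then it helps.
- slide_grip (a point): Centre of the black knob head, a level cylinder 36 mm in diameter and 26 mm long along the machine's x, 90 mm above the bench, on a 16 mm stem; moves with the knob. At home it stands 45 mm in front of the machine's face. It can be pinched from above across the machine's y.
- tray: Dark steel catch tray, fixed, 260 (x) x 280 (y) mm outside, walls 5 mm thick and 22 mm high, floor 5 mm; origin under its centre.
- tote: Grey open tote, loose, 0.9 kg, 280 (x) x 160 (y) x 55 mm outside, walls and floor 5 mm; origin under its centre. Room for five hulls side by side, each lying along the tote's y.
- key: Brass key with a black bow, 86 mm tall, standing upright; origin at the blade's tip (lowest point), own z up. Blade 20 (own x) x 9 (own y) mm, 34 mm long up to a 40 x 22 mm shoulder at 34 to 40 mm; bow 38 (x) x 14 (y) mm from 40 to 86 mm, to be pinched across own y. Same either way round (half turn about z). 70 g. It starts in the key rest with its shoulder on the rest's top.
- key_rest: Dark wooden block, fixed, 70 x 70 x 50 mm, with a 23 x 12 mm slot 42 mm deep in its top that holds the key; origin under its centre, slot along own x.
- console: Black key switch box, fixed, 100 x 100 x 60 mm; origin under its centre, the steel switch plug in the middle of its top, 4 mm proud.
- slot (a point): Mouth of the key slot, centre of the plug's top face, 64 mm above the bench; own z up; the slot is 22.4 mm long along own x, 11.4 mm wide along own y, 40 mm deep; turns with the plug. The key goes in 34 mm, until its shoulder meets the plug.
- plug (a joint): Switch plug angle in rad, grows clockwise seen from above: stop at 0 (off) and stop at 1.2 (on). Stiff (0.08 N m), stays where left. It may start up to 0.2.
- hull1: White moulded boat hull lying deck down, keel up; one of three to five present. 88 (own x: from -43 at the square stern to +45 at the narrower bow) x 36 (y) x 20 mm body with a keel fin on top, 46 (x, from -28 to +18) x 12 (y) mm, from 20 to 48 mm high, to be pinched across own y. Origin on the underside; 40 to 85 g. Starts on the tray floor; lies in the tote when its origin is on the tote floor.
- hull2: White moulded boat hull lying deck down, keel up; one of three to five present. 88 (own x: from -43 at the square stern to +45 at the narrower bow) x 36 (y) x 20 mm body with a keel fin on top, 46 (x, from -28 to +18) x 12 (y) mm, from 20 to 48 mm high, to be pinched across own y. Origin on the underside; 40 to 85 g. Starts on the tray floor; lies in the tote when its origin is on the tote floor.
- hull3: White moulded boat hull lying deck down, keel up; one of three to five present. 88 (own x: from -43 at the square stern to +45 at the narrower bow) x 36 (y) x 20 mm body with a keel fin on top, 46 (x, from -28 to +18) x 12 (y) mm, from 20 to 48 mm high, to be pinched across own y. Origin on the underside; 40 to 85 g. Starts on the tray floor; lies in the tote when its origin is on the tote floor.
- hull4: White moulded boat hull lying deck down, keel up; one of three to five present. 88 (own x: from -43 at the square stern to +45 at the narrower bow) x 36 (y) x 20 mm body with a keel fin on top, 46 (x, from -28 to +18) x 12 (y) mm, from 20 to 48 mm high, to be pinched across own y. Origin on the underside; 40 to 85 g. Starts on the tray floor; lies in the tote when its origin is on the tote floor.
- hull5: White moulded boat hull lying deck down, keel up; one of three to five present. 88 (own x: from -43 at the square stern to +45 at the narrower bow) x 36 (y) x 20 mm body with a keel fin on top, 46 (x, from -28 to +18) x 12 (y) mm, from 20 to 48 mm high, to be pinched across own y. Origin on the underside; 40 to 85 g. Starts on the tray floor; lies in the tote when its origin is on the tote floor.
- sprue: Bystander: blue sprue frame lying flat, 156 x 116 x 6 mm, origin under its centre. Leave alone.
- glue: Bystander: brown glue bottle, 40 mm in diameter, 80 mm tall, origin under its centre. Leave alone.
- jar1: Bystander: grey paint jar, 40 mm in diameter, 48 mm tall, between the tray and the key things. Leave alone.
- jar2: Bystander: glass paint jar, 40 mm in diameter, 48 mm tall. Leave alone.
- mug: Bystander: white mug, 76 mm wide, 90 mm tall, origin under its centre. Leave alone.
- brush: Bystander: brush 170 mm long lying on the far right of the tote, along its own x. Leave alone.
Things that resemble listed ones, but are neither listed nor needed, are in the scene too. Leave any red look-alike of the key alone.

How it is judged:
On the way, in this order (a step that is already met when the one before it is completed fails the run):
1. the shutter knob is pulled fully out (value of joint slide above 0.052 m), for 0.2 s.
2. every hull lies on the tote's floor, keel up and let go, the knob still out (x of hull1 in the frame of tote between -0.135 and 0.135 m and y of hull1 in the frame of tote between -0.075 and 0.075 m and z of hull1 in the frame of tote between -0.005 and 0.016 m and angle between each of hull1, hull2, hull3, hull4, hull5's own z axis and vertical below 0.2 rad and linear speed of each of hull1, hull2, hull3, hull4, hull5 below 0.05 m/s and contact force between the fingers and hull1 below 0.1 N and x of hull2 in the frame of tote between -0.135 and 0.135 m and y of hull2 in the frame of tote between -0.075 and 0.075 m and z of hull2 in the frame of tote between -0.005 and 0.016 m and contact force between the fingers and hull2 below 0.1 N and x of hull3 in the frame of tote between -0.135 and 0.135 m and y of hull3 in the frame of tote between -0.075 and 0.075 m and z of hull3 in the frame of tote between -0.005 and 0.016 m and contact force between the fingers and hull3 below 0.1 N and x of hull4 in the frame of tote between -0.135 and 0.135 m and y of hull4 in the frame of tote between -0.075 and 0.075 m and z of hull4 in the frame of tote between -0.005 and 0.016 m and contact force between the fingers and hull4 below 0.1 N and x of hull5 in the frame of tote between -0.135 and 0.135 m and y of hull5 in the frame of tote between -0.075 and 0.075 m and z of hull5 in the frame of tote between -0.005 and 0.016 m and contact force between the fingers and hull5 below 0.1 N and value of joint slide above 0.045 m), for 0.2 s.
3. the shutter knob is pushed home (value of joint slide below 0.008 m), for 0.2 s.
4. the key is fully in the slot, the switch still off (horizontal distance between key and slot below 0.005 m and z of key in the frame of slot below -0.029 m and angle between key's own z axis and vertical below 0.12 rad and value of joint plug below 0.9 rad), for 0.1 s.
5. the key, still fully in, is turned to the stop (horizontal distance between key and slot below 0.005 m and z of key in the frame of slot below -0.029 m and angle between key's own z axis and vertical below 0.12 rad and value of joint plug above 1.08 rad), for 0.2 s.
At the end, for the whole second after the job is handed in: Every hull that is present lies at rest on the tote's floor (not stacked), keel up within 0.2 rad; the shutter knob is within 8 mm of home; the key stands in the slot at least 29 mm deep, within 5 mm of its centre; the plug is turned clockwise beyond 1.08 rad of 1.2; nothing is held (all of step 5 and x of hull1 in the frame of tote between -0.135 and 0.135 m and y of hull1 in the frame of tote between -0.075 and 0.075 m and z of hull1 in the frame of tote between -0.005 and 0.016 m and angle between each of hull1, hull2, hull3, hull4, hull5's own z axis and vertical below 0.2 rad and linear speed of each of hull1, hull2, hull3, hull4, hull5 below 0.05 m/s and contact force between the fingers and hull1 below 0.1 N and x of hull2 in the frame of tote between -0.135 and 0.135 m and y of hull2 in the frame of tote between -0.075 and 0.075 m and z of hull2 in the frame of tote between -0.005 and 0.016 m and contact force between the fingers and hull2 below 0.1 N and x of hull3 in the frame of tote between -0.135 and 0.135 m and y of hull3 in the frame of tote between -0.075 and 0.075 m and z of hull3 in the frame of tote between -0.005 and 0.016 m and contact force between the fingers and hull3 below 0.1 N and x of hull4 in the frame of tote between -0.135 and 0.135 m and y of hull4 in the frame of tote between -0.075 and 0.075 m and z of hull4 in the frame of tote between -0.005 and 0.016 m and contact force between the fingers and hull4 below 0.1 N and x of hull5 in the frame of tote between -0.135 and 0.135 m and y of hull5 in the frame of tote between -0.075 and 0.075 m and z of hull5 in the frame of tote between -0.005 and 0.016 m and contact force between the fingers and hull5 below 0.1 N and value of joint slide below 0.008 m and linear speed of key below 0.03 m/s); the robot touches nothing.
It fails at once if a bystander (sprue frame, glue bottle, paint jars, mug or brush) is moved more than 3 cm (distance of any of sprue, glue, jar1, jar2, mug, brush from where it was at the start of the episode above 0.03 m).
Of hull1, hull2, hull3, hull4, hull5 only 3 to 5 are there at a start; the rules pass over those that are not, and their reading is None.
At some moment in a run one of hull1, hull2, hull3, hull4, hull5 may be knocked a few centimetres aside while the robot is not near it.
It also fails if it takes over 210 s, if anything falls off the work surface, if the arm or the gripper's body presses on something with over 40 N, if the wrist force passes 120 N, or if a joint passes its speed limit or range.

### The arm

A 6-joint arm with a two-finger parallel gripper is mounted at the origin on the work surface. World frame = base frame: x ahead of the robot, y to its left, z up, the work surface at z = 0. Lengths are in m, angles in rad, forces in N, time in s.
With the tool pointing down it reaches from about 0.275 to 0.725 m from the base axis. Payload 5.6 kg.
Tool frame: the origin (TCP) lies midway between the tips of the shut fingers; the grasp point (between the pads) lies 19 mm behind it (manip.grip_point_offset is the z of the grasp point in the tool frame, in m); z points along the fingers, y is the line along which they close (so a half turn about z gives the same grasp; the last joint's range is limited). The gripper opens to 85 mm and grips with 20 to 120 N. Pads are 22 mm wide; open, the fingers measure 114 mm over their backs; the gripper's body (76 mm by 85 mm) begins 54 mm behind the grasp point. The pads swing forward as they close: fully open they stand 13 mm farther back than shut.
Start: joints at [-0.88, 0.255, 0.108, 0, -1.424, -0.285], TCP at [0.217, -0.505, 0.231] pointing down, gripper open.
Joint ranges: [-2.95, 2.95], [-1.21, 1.97], [-1.09, 1.5], [-2.87, 1.71], [-2.94, -0.07], [-3.05, 3.05]. Speed limits (rad/s): [2.57, 2.57, 3.14, 3.14, 3.14, 3.14].

### API

Orientations are given as a unit quaternion [x, y, z, w].
In Python, from bench import manip gives the robot as it stands.
- The arm moves only by the tool move_arm, never from a script. Its argument "plan" is a list that holds one entry, the list of rows, each a list of 5 numbers: the closure, from -1 (fully open) to 1 (shut), then the shift along the tool's x, y, z in cm, then the turn about the tool's z in degrees. In form: [[[claw, dx, dy, dz, roll], ...]]. A call has 1 to 5 rows; each row shifts and turns the commanded pose from where the row before left it, along the tool's axes as they then stand; what a row does not reach is not made up. A row lasts 1/8 s, in which the tool goes at most 62.5 mm and 10.7 degrees, less where a joint would pass 70% of its speed; a pose out of reach is approached as far as the arm can. A call with a gripper value outside its range is refused whole. The fingers move at their own pace and stop on an object; "squeeze" is the grip in N (left out, the last holds). Time passes only in rows, so rows that do not move let the fingers close. It gives the time, the measured TCP pose, the force, the opening and the grip force at its end, in the units of the state.
- manip.sense(): the state, without advancing time (a new reading comes with each control period).
- manip.get_image(name): name is "scene" or "top" or "wrist"; returns the picture (384x512x3 uint8, red, green, blue); there is no depth.
- manip.get_calibration(name): a dict with "camera_matrix" (3x3 intrinsics, pixels), "pose" (4x4, takes a point from camera to world coordinates). Camera axes: x right, y up, looking along -z (the intrinsics and any distortion apply to the point x, -y, -z); pixel columns grow to the right and rows downward; lengths in m; the calibration is good to about 2 mm. A picture is of the moment at which its call begins: read the wrist's pose just before it. get_calibration takes no time and is no camera call; for the wrist camera it gives the pose at the moment of the call.
- manip.finish_job(): hands the job in; it is judged then, once.
The state is a dict: "time_s": time; "qpos": joint angles; "dq": joint speeds; "effort": joint torques, N m; "ee_pos": TCP position; "tcp_rot": TCP orientation; "contact_force": force on the tool from outside, world axes, zero at the start; "moment": the same for the moment, N m; "opening": finger opening in m; "finger_force": force on a finger pad.
Only numpy, scipy, OpenCV 4.12 (cv2) and the standard library are available. Lean on these libraries where they do the work, as an engineer would, in place of code of your own. Each camera call takes 0.05 s, during which the arm holds its last target. There are 200 camera calls.

## Working session

There is one attempt and no reset: what is moved stays moved. The work goes in short steps, Python scripts to look and compute and a tool call to move; the robot and the scene stay as the last step left them, time stands still between calls to the robot, and variables do not carry over. Pictures are saved under pics/ and viewed, at most 14 in all, crops included, and the job is handed in when it is done.

Besides the shell and the picture viewer there is one more tool, called after ">>>" in YAML: its name, and indented under it one key for each argument. move_arm: Moves the arm, as the interface text tells. Its arguments: {"type":"object","properties":{"plan":{"type":"array","items":{"type":"array","items":{"type":"array","items":{"type":"number"}}}},"squeeze":{"type":"number"}},"required":["plan"]}

```bash
ls; mkdir -p pics; python3 - <<'E'
from bench import manip
import cv2
for n in("top","scene"):
    im=manip.get_image(n); cv2.imwrite(f"pics/{n}0.png",cv2.resize(im[:,:,::-1],(800,600),interpolation=cv2.INTER_CUBIC))
    c=manip.get_calibration(n); print(n,c)
print(manip.sense(), manip.grip_point_offset)
E
```

```text
pics
top {'camera_matrix': array([[383.9780851 ,   0.        , 255.50399363],
       [  0.        , 383.9780851 , 188.16348881],
       [  0.        ,   0.        ,   1.        ]]), 'pose': array([[ 0.01629012,  0.99077214, -0.13455559,  0.38381743],
       [-0.99977732,  0.01794592,  0.01110192, -0.00196671],
       [ 0.0134142 ,  0.13434477,  0.99084385,  1.31851271],
       [ 0.        ,  0.        ,  0.        ,  1.        ]])}
scene {'camera_matrix': array([[347.83415792,   0.        , 254.12214446],
       [  0.        , 347.83415792, 190.30944857],
       [  0.        ,   0.        ,   1.        ]]), 'pose': array([[ 0.69309922, -0.62660076,  0.35634949,  0.93851026],
       [ 0.72076414,  0.59514448, -0.35539007, -0.36181294],
       [ 0.01060825,  0.50316452,  0.86412553,  0.96776978],
       [ 0.        ,  0.        ,  0.        ,  1.        ]])}
{'time_s': 0.1, 'qpos': array([-8.80393390e-01,  2.55691708e-01,  1.07139370e-01, -4.13213549e-04,
       -1.42390499e+00, -2.84592721e-01]), 'dq': array([ 0.00040976, -0.00048794,  0.00390012,  0.00243515,  0.00018562,
       -0.00047807]), 'effort': array([-3.59199432e-03, -3.87607312e+01,  2.38472146e+01,  5.37794575e+00,
       -3.79583129e-03, -2.87180882e-06]), 'ee_pos': array([ 0.21698994, -0.50490696,  0.2304877 ]), 'tcp_rot': array([-2.01485828e-01,  9.79491056e-01,  8.29478497e-04, -2.08470112e-04]), 'contact_force': array([-0.49028174, -0.76178726, -0.56927167]), 'moment': array([ 0.00418626, -0.01591959, -0.03787709]), 'finger_force': 0.0, 'opening': 0.08524909879607627} -0.0187
```

View pics/top0.png

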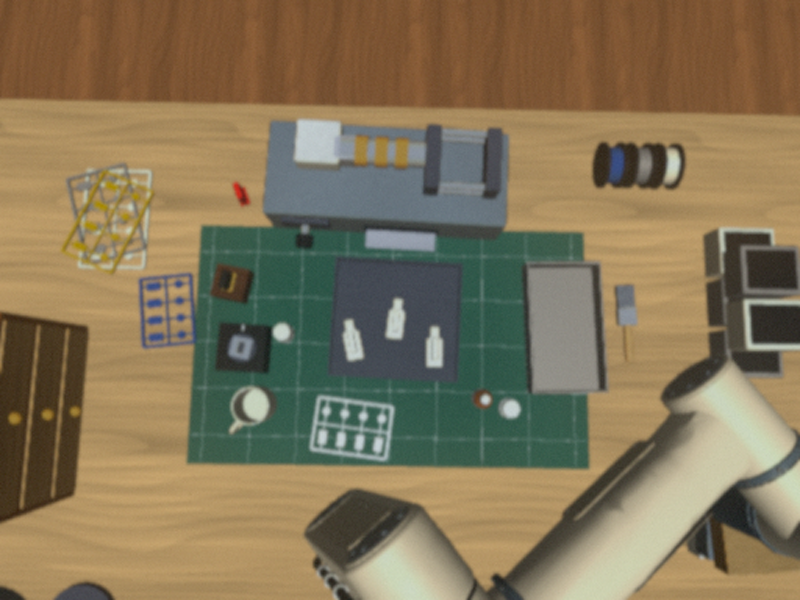

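View pics/scene0.png

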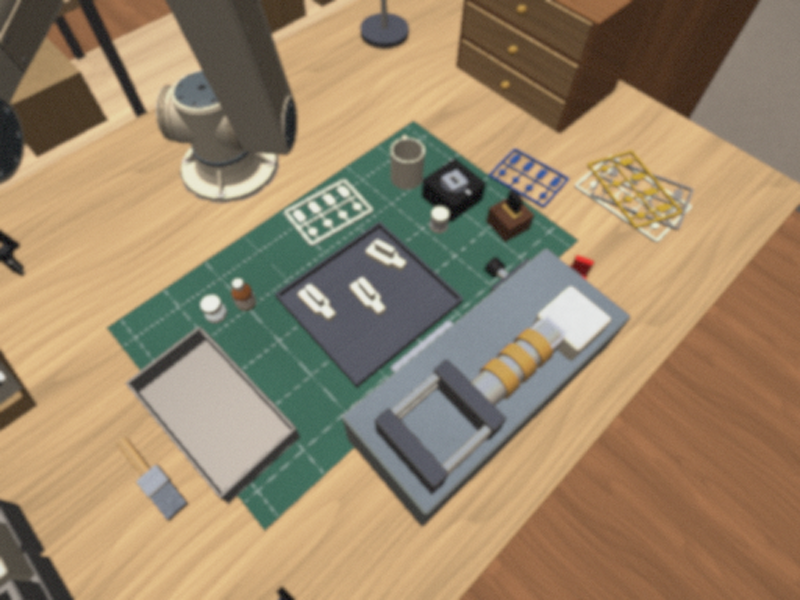

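Top view: three hulls in the tray at about (352,340), (396,320), (434,347). The knob is at (304,236), the tote at (566,327), the key rest at (232,283), the console at (242,347) and jar1 at (282,331).

```bash
cat > h.py <<'E'
import numpy as np, cv2
from bench import manip
from scipy.spatial.transform import Rotation as R
def p2w(cam,uv,z,cal=None):
    c=cal or manip.get_calibration(cam); K=c["camera_matrix"]; T=c["pose"]
    d=np.linalg.solve(K,[uv[0],uv[1],1.]); d=T[:3,:3]@(d*[1,-1,-1]); o=T[:3,3]
    return (o+d*(z-o[2])/d[2])
def w2p(cam,P,cal=None):
    c=cal or manip.get_calibration(cam); T=c["pose"]
    q=(T[:3,:3].T@(np.array(P)-T[:3,3]))*[1,-1,-1]; q=c["camera_matrix"]@q; return q[:2]/q[2]
def crop(cam,x0,y0,w,h,s,fn):
    im=manip.get_image(cam)[y0:y0+h,x0:x0+w,::-1]
    cv2.imwrite("pics/"+fn,cv2.resize(im,None,fx=s,fy=s,interpolation=cv2.INTER_CUBIC))
def st():
    s=manip.sense(); r=R.from_quat(s["tcp_rot"]).as_matrix()
    print("t%.2f"%s["time_s"],"tcp",s["ee_pos"].round(4),"x",r[:,0].round(3),"z",r[:,2].round(3),"yaw_x",np.degrees(np.arctan2(r[1,0],r[0,0])).round(2),"F",s["contact_force"].round(1),"open",round(s["opening"],4),s["finger_force"])
    return s,r
def rel(P,yaw=None):
    """shift (cm, tool axes) and roll (deg) to reach tcp P with tool-y line at world angle yaw (deg)"""
    s,r=st(); d=r.T@(np.array(P)-s["ee_pos"])*100
    a=0
    if yaw is not None:
        cur=np.degrees(np.arctan2(r[1,1],r[0,1])); a=-((yaw-cur+90)%180-90)
    print("shift",d.round(2),"roll",round(a,1),"q6",s["qpos"][5].round(2))
E
python3 - <<'E'
from h import *
crop("top",130,135,160,120,5,"c1.png")
im=manip.get_image("top")
g=im.min(2)[165:245,212:296]
n,l,stt,ce=cv2.connectedComponentsWithStats((g>150).astype(np.uint8))
for i in range(1,n):
    if stt[i,4]>40:
        ys,xs=np.where(l==i); 
        r=cv2.minAreaRect(np.c_[xs+212,ys+165].astype(np.float32)); print(stt[i],ce[i]+[212,165],r)
E
```

```text
[ 35  26  12  26 213] [252.92488263 205.08920188] ((253.17694091796875, 203.58462524414062), (9.922779083251953, 25.179048538208008), 7.125016689300537)
[  8  40  12  26 218] [225.15137615 218.5412844 ] ((224.9423370361328, 217.2115478515625), (25.10286521911621, 10.001923561096191), 78.69007110595703)
[ 61  44  10  26 216] [277.59722222 223.16203704] ((277.5, 221.5), (25.0, 9.0), 90.0)
```

View pics/c1.png

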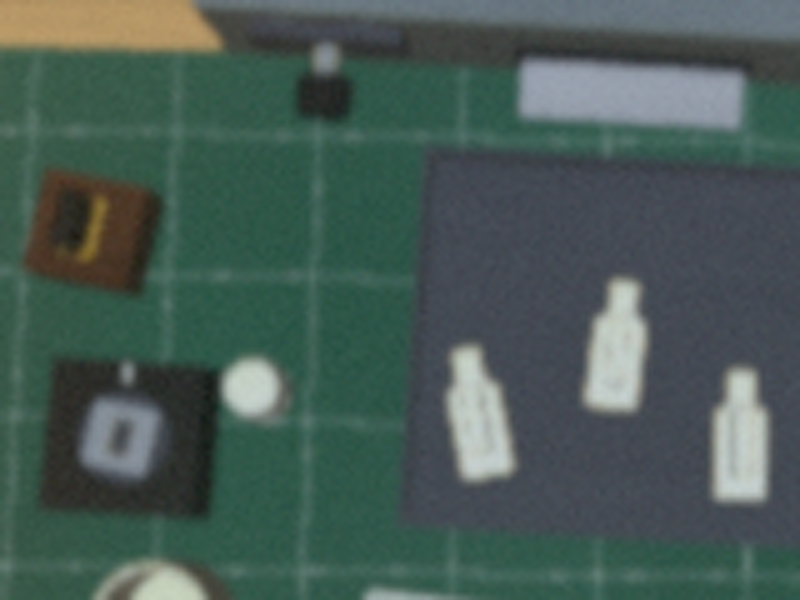

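The crop shows the knob head at (325,98), the hulls' bows pointing up, the key bow at (70,220) and the slot in the plug at (121,437).

```bash
python3 - <<'E'
from h import *
c=manip.get_calibration("top")
C=lambda x,y:(130+x/5-.4,135+y/5-.4)
T=lambda x,y:(x/1.5625-.2,y/1.5625-.2)
def pr(n,uv,z): print(n,p2w("top",uv,z,c).round(4))
pr("knob",C(325,98),.098); pr("stem",C(326,55),.095)
a=p2w("top",T(264,217),.13,c);b=p2w("top",T(505,233),.13,c);a2=p2w("top",T(271,121),.13,c);pr("plate",C(520,120),.02);pr("plate",C(742,129),.02)
print("machine front",a.round(3),b.round(3),"back",a2.round(3),np.degrees(np.arctan2(*(b-a)[:2])) )
for n,(s1,s2,bt) in dict(A=((463,481),(515,472),(467,346)),B=((583,405),(638,411),(625,279)),C=((711,500),(768,502),(740,368))).items():
    s=(p2w("top",C(*s1),.022,c)+p2w("top",C(*s2),.022,c))/2; e=p2w("top",C(*bt),.02,c)
    d=e-s; print("hull",n,s.round(4),e.round(4),"len",np.linalg.norm(d).round(4),"ang",np.degrees(np.arctan2(d[1],d[0])).round(1),"org",(s+d/np.linalg.norm(d)*.043).round(4))
for n,t in dict(ul=(526,263),ur=(601,263),ll=(530,392),lr=(606,390)).items(): pr("tote "+n,T(*t),.055)
for n,t in dict(ul=(428,150),ll=(403,520)).items(): pr("tray "+n,C(*t),.022)
for t in ((43,168),(162,190),(138,296),(25,270)): pr("rest",C(*t),.05)
pr("bow",C(70,220),.094)
for t in ((54,360),(215,368),(210,518),(40,508)): pr("console",C(*t),.06)
pr("plug",C(122,437),.064); pr("slot a",C(114,437),.064)
pr("jar1",C(253,386),.048); pr("mug",T(252,403),.09); pr("glue",T(483,398),.08); pr("jar2",T(510,408),.048)
E
```

```text
knob [0.657  0.1835 0.098 ]
stem [0.6863 0.1844 0.095 ]
plate [0.6616 0.0606 0.02  ]
plate [ 0.6582 -0.0925  0.02  ]
machine front [0.698 0.262 0.13 ] [ 0.675 -0.228  0.13 ] back [0.903 0.257 0.13 ] -177.23484085429985
hull A [0.4169 0.0755 0.022 ] [0.5047 0.0928 0.02  ] len 0.0895 ang 11.2 org [0.4591 0.0838 0.021 ]
hull B [ 0.4642 -0.0052  0.022 ] [ 0.5524 -0.0136  0.02  ] len 0.0886 ang -5.4 org [ 0.507  -0.0093  0.021 ]
hull C [ 0.4033 -0.0929  0.022 ] [ 0.4929 -0.0926  0.02  ] len 0.0896 ang 0.2 org [ 0.4463 -0.0927  0.021 ]
tote ul [ 0.6282 -0.2865  0.055 ]
tote ur [ 0.6312 -0.4482  0.055 ]
tote ll [ 0.3548 -0.2915  0.055 ]
tote lr [ 0.3614 -0.4509  0.055 ]
tray ul [0.639  0.1231 0.022 ]
tray ll [0.387  0.1322 0.022 ]
rest [0.6163 0.3771 0.05  ]
rest [0.6029 0.2971 0.05  ]
rest [0.5313 0.3095 0.05  ]
rest [0.5473 0.3851 0.05  ]
bow [0.5746 0.3447 0.094 ]
console [0.487  0.3597 0.06  ]
console [0.4836 0.2544 0.06  ]
console [0.3862 0.2532 0.06  ]
console [0.3908 0.3633 0.06  ]
plug [0.4374 0.3117 0.064 ]
slot a [0.4373 0.3169 0.064 ]
jar1 [0.4731 0.2312 0.048 ]
mug [0.3248 0.2773 0.09  ]
glue [ 0.3417 -0.1895  0.08  ]
jar2 [ 0.3209 -0.2508  0.048 ]
```

```bash
python3 -c "
from h import *
rel([.657,.1835,.2],88)"
```

```text
t0.20 tcp [ 0.217  -0.5051  0.2307] x [-0.919 -0.395  0.   ] z [-0.001  0.001 -1.   ] yaw_x -156.75 F [ 0.5  0.1 -0.1] open 0.0855 0.0
shift [-67.6   45.9    3.12] roll 25.2 q6 -0.28
```

>>> move_arm:
  plan:
    - [[-1,0,0,0,8.4],[-1,0,0,0,8.4],[-1,0,0,0,8.4],[-1,-3,5.3,0.5,0],[-1,-3,5.3,0.5,0]]

```text
time_s: 0.82
ee_pos: [0.281, -0.4004, 0.2206]
tcp_rot: [0.018, 1.0, 0.0, -0.0]
contact_force: [1.0, 0.2, 0.1]
opening: 0.0855
finger_force: 0.0
```

>>> move_arm:
  plan:
    - [[-1,-3.3,5.2,0.2,0],[-1,-3.3,5.2,0.2,0],[-1,-3.3,5.2,0.2,0],[-1,-3.3,5.2,0.2,0],[-1,-3.3,5.2,0.2,0]]

```text
time_s: 1.45
ee_pos: [0.4552, -0.1453, 0.2113]
tcp_rot: [0.017, 1.0, -0.0, 0.0]
contact_force: [0.8, -1.2, 0.8]
opening: 0.0851
finger_force: 0.0
```

```bash
python3 -c "
from h import *
rel([.657,.1835,.2],88)"
```

```text
t1.45 tcp [ 0.4552 -0.1453  0.2113] x [-0.999  0.034 -0.   ] z [ 0. -0. -1.] yaw_x 178.06 F [ 0.8 -1.2  0.8] open 0.0851 0.0
shift [-19.06  33.54   1.14] roll 0.1 q6 -1.62
```

>>> move_arm:
  plan:
    - [[-1,-3,5.4,0.2,0],[-1,-3,5.4,0.2,0],[-1,-3,5.4,0.2,0],[-1,-3,5.4,0.2,0],[-1,-3,5.4,0.2,0]]

```text
time_s: 2.08
ee_pos: [0.6143, 0.1195, 0.2011]
tcp_rot: [0.017, 1.0, -0.0, -0.0]
contact_force: [1.7, 0.2, -0.2]
opening: 0.0854
finger_force: 0.0
```

>>> move_arm:
  plan:
    - [[-1,-2,3.2,0,0],[-1,-2,3.2,0,0],[-1,0,0,0,0]]

```text
time_s: 2.45
ee_pos: [0.6561, 0.1823, 0.199]
tcp_rot: [0.016, 1.0, -0.0, -0.001]
contact_force: [0.7, -1.0, -0.0]
opening: 0.0854
finger_force: 0.0
```

```bash
python3 - <<'E'
from h import *
rel([.657,.1835,.071],88)
c=manip.get_calibration("wrist"); im=manip.get_image("wrist")
cv2.imwrite("pics/w1.png",im[:,:,::-1]); print(w2p("wrist",[.657,.1835,.108],c)); print(c)
E
```

```text
t2.45 tcp [0.6561 0.1823 0.199 ] x [-0.999  0.032  0.002] z [-0.003 -0.001 -1.   ] yaw_x 178.17 F [ 0.7 -1.  -0. ] open 0.0854 0.0
shift [-0.12  0.13 12.8 ] roll 0.2 q6 -2.1
[258.07360136 198.93173762]
{'camera_matrix': array([[305.82902251,   0.        , 255.77042995],
       [  0.        , 305.82902251, 193.79246072],
       [  0.        ,   0.        ,   1.        ]]), 'pose': array([[ 3.19477326e-02, -9.65696461e-01, -2.57700772e-01,
         5.90603364e-01],
       [ 9.99489382e-01,  3.07223287e-02,  8.78140729e-03,
         1.83928796e-01],
       [-5.63006133e-04, -2.57849731e-01,  9.66184868e-01,
         3.40936373e-01],
       [ 0.00000000e+00,  0.00000000e+00,  0.00000000e+00,
         1.00000000e+00]])}
```

View pics/w1.png

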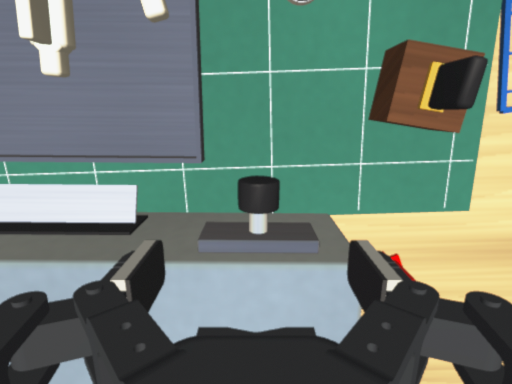

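The wrist view shows the knob top centred at about (259,199), within 1 px of the prediction, and the machine edge is level with the tool.

>>> move_arm:
  plan:
    - [[-1,-0.1,0.1,4,0],[-1,0,0,4,0],[-1,0,0,3.5,0],[-1,0,0,1.3,0],[-1,0,0,0,0]]

```text
time_s: 3.12
ee_pos: [0.6566, 0.1805, 0.0734]
tcp_rot: [0.017, 1.0, -0.0, -0.0]
contact_force: [-0.2, -0.2, 1.5]
opening: 0.0855
finger_force: 0.0
```

>>> move_arm:
  plan:
    - [[1,0,0,0,0],[1,0,0,0,0],[1,0,0,0,0],[1,0,0,0,0],[1,0,0,0,0]]
  squeeze: 60

```text
time_s: 3.75
ee_pos: [0.6575, 0.1843, 0.0754]
tcp_rot: [0.016, 1.0, 0.003, 0.002]
contact_force: [-2.6, 7.4, 4.8]
opening: 0.0342
finger_force: 60.0
```

>>> move_arm:
  plan:
    - [[1,1,0.3,0,0],[1,1.5,0,0,0],[1,1.5,0,0,0],[1,1.5,0,0,0],[1,0.8,0,0,0]]

```text
time_s: 4.38
ee_pos: [0.5974, 0.1868, 0.0756]
tcp_rot: [0.016, 1.0, 0.001, 0.005]
contact_force: [25.1, -5.2, -11.6]
opening: 0.0341
finger_force: 60.8
```

>>> move_arm:
  plan:
    - [[1,0.2,0,0,0],[1,0,0,0,0],[1,0,0,0,0],[1,0,0,0,0],[1,0,0,0,0]]

```text
time_s: 5.0
ee_pos: [0.5975, 0.1868, 0.0755]
tcp_rot: [0.017, 1.0, 0.001, 0.006]
contact_force: [15.0, -2.7, -4.4]
opening: 0.0343
finger_force: 62.0
```

>>> move_arm:
  plan:
    - [[-1,0,0,0,0],[-1,0,0,0,0],[-1,0,0,0,0],[-1,0,0,-4,0],[-1,0,0,-5,0]]

```text
time_s: 5.62
ee_pos: [0.5908, 0.186, 0.1632]
tcp_rot: [0.017, 1.0, -0.001, -0.002]
contact_force: [0.7, 0.3, 0.2]
opening: 0.0855
finger_force: 0.0
```

```bash
python3 - <<'E'
from h import *
c=manip.get_calibration("top"); im=manip.get_image("top")
g=im.min(2)[165:245,212:296]
n,l,stt,ce=cv2.connectedComponentsWithStats((g>150).astype(np.uint8))
for i in range(1,n):
    if stt[i,4]>40: print(ce[i]+[212,165])
# origin A from top: (.4591,.0838) yaw 11.2 ; fin centre is 5 mm behind origin
a=np.radians(11.2); rel([.4591-.005*np.cos(a),.0838-.005*np.sin(a),.16],101.2)
E
```

```text
[253.01980198 205.06930693]
[225.12857143 218.41904762]
[277.58173077 223.30769231]
t5.67 tcp [0.5947 0.1867 0.1724] x [-0.999  0.033 -0.01 ] z [ 0.011  0.002 -1.   ] yaw_x 178.12 F [3.1 0.4 8.8] open 0.0855 0.0
shift [ 13.72 -10.85   1.07] roll -13.1 q6 -2.16
```

```bash
cat >> h.py <<'E'
def go(P,yaw,roll=None):
    "roll first (a deg), then shift in the rolled axes"
    s,r=st(); cur=np.degrees(np.arctan2(r[1,1],r[0,1]))
    a=-((yaw-cur+90)%180-90) if roll is None else roll
    r2=r@R.from_euler("z",a,degrees=True).as_matrix()
    print("roll",round(a,1),"then shift",(r2.T@(np.array(P)-s["ee_pos"])*100).round(2),"q6",s["qpos"][5].round(2),"tilt",(r[:2,2]*57.3).round(2))
E
python3 - <<'E'
from h import *
a=np.radians(11.2); go([.4591-.005*np.cos(a),.0838-.005*np.sin(a),.1],101.2)
E
```

```text
t5.67 tcp [0.5947 0.1867 0.1724] x [-0.999  0.033 -0.01 ] z [ 0.011  0.002 -1.   ] yaw_x 178.12 F [3.1 0.4 8.8] open 0.0855 0.0
roll -13.1 then shift [15.88 -7.46  7.07] q6 -2.16 tilt [0.6  0.12]
```

>>> move_arm:
  plan:
    - [[-1,0,0,0,-6.5],[-1,0,0,0,-6.5],[-1,5.2,-2.5,1,0],[-1,5.2,-2.5,3,0],[-1,5.2,-2.4,2,0]]

```text
time_s: 6.3
ee_pos: [0.4527, 0.084, 0.1033]
tcp_rot: [-0.096, 0.995, -0.0, -0.0]
contact_force: [0.8, -0.1, 0.8]
opening: 0.0856
finger_force: 0.0
```

>>> move_arm:
  plan:
    - [[-1,0,0,0,0],[-1,0,0,0,0]]

```text
time_s: 6.55
ee_pos: [0.4555, 0.0854, 0.1052]
tcp_rot: [-0.096, 0.995, 0.0, 0.001]
contact_force: [-0.3, 0.8, 0.5]
opening: 0.0854
finger_force: 0.0
```

```bash
python3 - <<'E'
from h import *
a=np.radians(11.2); go([.4591-.005*np.cos(a),.0838-.005*np.sin(a),.029],101.2)
c=manip.get_calibration("wrist"); im=manip.get_image("wrist")
cv2.imwrite("pics/w2.png",im[:,:,::-1])
for x in(-28,18): print(w2p("wrist",[.4591+x/1e3*np.cos(a),.0838+x/1e3*np.sin(a),.053],c))
E
```

```text
t6.55 tcp [0.4555 0.0854 0.1052] x [-0.981 -0.192 -0.002] z [ 0.002  0.    -1.   ] yaw_x -168.93 F [-0.3  0.8  0.5] open 0.0854 0.0
roll -0.1 then shift [ 0.19 -0.23  7.62] q6 -1.9 tilt [0.11 0.03]
[252.96718278 177.15427252]
[253.27542882 242.75352737]
```

View pics/w2.png

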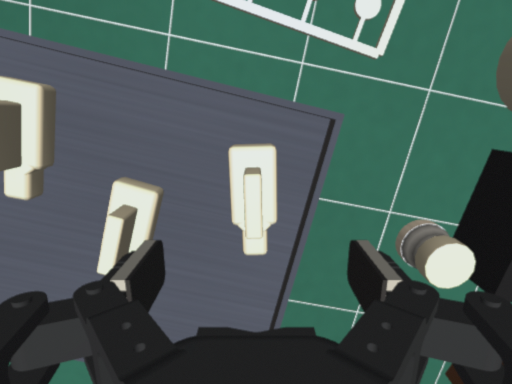

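The fin top spans about (253,169) to (253,238), so the hull is 4 mm nearer to the base than estimated. Yaw matches.

>>> move_arm:
  plan:
    - [[-1,0.5,-0.2,3.5,0],[-1,0,0,3,0],[-1,0,0,1.1,0],[-1,0,0,0,0],[1,0,0,0,0]]
  squeeze: 30

```text
time_s: 7.22
ee_pos: [0.4516, 0.0829, 0.0296]
tcp_rot: [-0.097, 0.995, 0.0, 0.001]
contact_force: [0.6, -1.2, 0.2]
opening: 0.0699
finger_force: 0.0
```

>>> move_arm:
  plan:
    - [[1,0,0,0,0],[1,0,0,0,0],[1,0,0,0,0],[1,0,0,0,0],[1,0,0,0,0]]

```text
time_s: 7.85
ee_pos: [0.4506, 0.0823, 0.0288]
tcp_rot: [-0.096, 0.995, 0.0, 0.0]
contact_force: [-0.2, -0.2, 3.3]
opening: 0.0116
finger_force: 30.1
```

>>> move_arm:
  plan:
    - [[1,0,0,0,0],[1,0,0,-2,0],[1,0,0,-4,0],[1,0,0,-5,0],[1,0,0,0,0]]

```text
time_s: 8.48
ee_pos: [0.4524, 0.0831, 0.1418]
tcp_rot: [-0.096, 0.995, 0.001, 0.004]
contact_force: [-0.6, 0.3, -1.9]
opening: 0.0114
finger_force: 29.5
```

```bash
python3 - <<'E'
from h import *
go([.574,-.369,.13],181,-80)
E
```

```text
t8.47 tcp [0.4524 0.0831 0.1418] x [-0.981 -0.192 -0.007] z [ 0.007  0.003 -1.   ] yaw_x -168.93 F [-0.6  0.3 -1.9] open 0.0114 29.53825145959854
roll -80 then shift [ 45.44 -11.3    1.13] q6 -1.9 tilt [0.39 0.17]
```

>>> move_arm:
  plan:
    - [[1,0,0,0,-10],[1,0,0,0,-10],[1,0,0,0,-10],[1,0,0,0,-10],[1,0,0,0,-10]]

```text
time_s: 9.1
ee_pos: [0.4493, 0.082, 0.137]
tcp_rot: [-0.51, 0.86, 0.0, -0.001]
contact_force: [0.7, 0.3, -1.2]
opening: 0.0114
finger_force: 29.5
```

>>> move_arm:
  plan:
    - [[1,0,0,0,-10],[1,0,0,0,-10],[1,0,0,0,-10],[1,5,-1.3,0,0],[1,5,-1.3,0,0]]

```text
time_s: 9.72
ee_pos: [0.4776, -0.018, 0.1372]
tcp_rot: [0.714, -0.7, -0.001, 0.001]
contact_force: [0.5, 0.0, 0.1]
opening: 0.0113
finger_force: 29.5
```

>>> move_arm:
  plan:
    - [[1,5,-1.3,0,0],[1,5,-1.3,0,0],[1,5,-1.3,0,0],[1,5,-1.3,0,0],[1,5,-1.3,0,0]]

```text
time_s: 10.35
ee_pos: [0.5472, -0.2674, 0.1367]
tcp_rot: [0.713, -0.701, -0.001, 0.0]
contact_force: [1.9, -0.2, -0.0]
opening: 0.0117
finger_force: 29.5
```

>>> move_arm:
  plan:
    - [[1,5,-1.2,0,0],[1,4,-1,0,0],[1,0,0,0,0],[1,0,0,0,0]]

```text
time_s: 10.85
ee_pos: [0.5707, -0.3551, 0.1368]
tcp_rot: [0.713, -0.701, -0.001, 0.0]
contact_force: [0.0, -0.5, -0.4]
opening: 0.0119
finger_force: 29.5
```

```bash
python3 - <<'E'
from h import *
go([.574,-.369,.029],181)
c=manip.get_calibration("wrist"); im=manip.get_image("wrist")
cv2.imwrite("pics/w3.png",im[:,:,::-1])
for P in([.6282,-.2865,.055],[.6312,-.4482,.055],[.3548,-.2915,.055],[.3614,-.4509,.055]): print(w2p("wrist",P,c))
E
```

```text
t10.85 tcp [ 0.5707 -0.3551  0.1368] x [ 0.018 -1.    -0.002] z [-0.002  0.001 -1.   ] yaw_x -88.97 F [ 0.  -0.5 -0.4] open 0.0119 29.486824572086334
roll 0.0 then shift [ 1.41 -0.33 10.78] q6 0.34 tilt [-0.12  0.09]
[183.70940738 280.41245592]
[168.89523773  68.85339346]
[516.73771717 279.88884448]
[563.36205457  72.31614953]
```

View pics/w3.png

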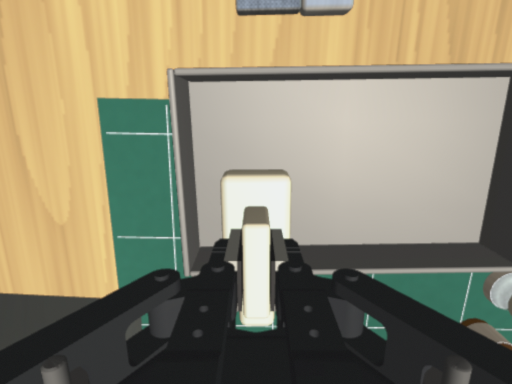

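The tote's far-left rim corner is at (170,69), as predicted, and the hull is held square and keel up. Lowering.

>>> move_arm:
  plan:
    - [[1,1.6,-0.3,2.5,0],[1,0,0,4,0],[1,0,0,3,0],[1,0,0,1.1,0],[1,0,0,0,0]]

```text
time_s: 11.52
ee_pos: [0.5746, -0.3709, 0.0326]
tcp_rot: [0.714, -0.7, -0.0, 0.0]
contact_force: [0.3, 0.5, -0.8]
opening: 0.0113
finger_force: 29.5
```

>>> move_arm:
  plan:
    - [[1,0,0,0,0],[0.1,0,0,0,0],[0.1,0,0,0,0],[0.1,0,0,0,0],[0.1,0,0,-3,0]]

```text
time_s: 12.15
ee_pos: [0.5728, -0.3706, 0.06]
tcp_rot: [0.713, -0.701, -0.003, 0.001]
contact_force: [0.2, -0.1, 0.8]
opening: 0.0384
finger_force: 0.0
```

>>> move_arm:
  plan:
    - [[-1,0,0,-5,0],[-1,-5,1.3,-2,0],[-1,-5,1.3,0,0],[-1,-5,1.3,0,0],[-1,0,0,0,0]]

```text
time_s: 12.78
ee_pos: [0.5321, -0.2196, 0.1333]
tcp_rot: [0.715, -0.699, 0.0, -0.0]
contact_force: [0.1, -0.2, 1.0]
opening: 0.0854
finger_force: 0.0
```

```bash
python3 - <<'E'
from h import *
im=manip.get_image("top")
g=im.min(2)[165:245,212:296]
n,l,stt,ce=cv2.connectedComponentsWithStats((g>150).astype(np.uint8))
for i in range(1,n):
    if stt[i,4]>40: print(ce[i]+[212,165])
a=np.radians(.2);go([.4463-.005,-.0927,.13],90.2)
E
```

```text
[258.0212766 166.5106383]
[250.64788732 203.35211268]
t12.82 tcp [ 0.5328 -0.2211  0.1333] x [ 0.021 -1.     0.   ] z [ 0.001 -0.    -1.   ] yaw_x -88.81 F [ 1.1 -0.1  0. ] open 0.0855 0.0
roll -89.0 then shift [ -9.1  -12.87   0.31] q6 0.14 tilt [ 0.05 -0.01]
```

>>> move_arm:
  plan:
    - [[-1,0,0,0,10.2],[-1,0,0,0,10.2],[-1,0,0,0,10.2],[-1,0,0,0,10.2],[-1,0,0,0,10.2]]

```text
time_s: 13.45
ee_pos: [0.5331, -0.2234, 0.1323]
tcp_rot: [-0.339, 0.941, -0.0, -0.0]
contact_force: [-0.6, 0.2, 0.3]
opening: 0.0852
finger_force: 0.0
```

>>> move_arm:
  plan:
    - [[-1,0,0,0,10],[-1,0,0,0,10],[-1,0,0,0,10],[-1,0,0,0,10],[-1,3,4.3,0,0]]

```text
time_s: 14.08
ee_pos: [0.5039, -0.1812, 0.1315]
tcp_rot: [0.002, 1.0, -0.0, -0.0]
contact_force: [-0.2, 1.5, -0.3]
opening: 0.0854
finger_force: 0.0
```

>>> move_arm:
  plan:
    - [[-1,3,4.3,0,0],[-1,3,4.2,0,0],[-1,0,0,0,0],[-1,0,0,0,0]]

```text
time_s: 14.58
ee_pos: [0.4435, -0.0949, 0.1329]
tcp_rot: [-0.0, 1.0, -0.0, 0.001]
contact_force: [-0.4, 0.1, 0.2]
opening: 0.0854
finger_force: 0.0
```

```bash
python3 - <<'E'
from h import *
a=np.radians(.2);go([.4463-.007,-.0927,.029],90.2)
c=manip.get_calibration("wrist"); im=manip.get_image("wrist")
cv2.imwrite("pics/w4.png",im[:,:,::-1])
for x in(-28,18): print(w2p("wrist",[.4463+x/1e3*np.cos(a),-.0927+x/1e3*np.sin(a),.053],c))
a=np.radians(-5.4)
for x in(-28,18): print(w2p("wrist",[.507+x/1e3*np.cos(a),-.0093+x/1e3*np.sin(a),.053],c))
E
```

```text
t14.57 tcp [ 0.4435 -0.0949  0.1329] x [-1.    -0.001 -0.001] z [ 0.001 -0.    -1.   ] yaw_x -179.95 F [-0.4  0.1  0.2] open 0.0854 0.0
roll -0.2 then shift [ 0.43  0.22 10.39] q6 -1.71 tilt [ 0.06 -0.02]
[259.44429418 168.62839552]
[259.41509506 227.32477757]
[368.71694373 245.08005659]
[358.06922355 296.21766607]
```

View pics/w4.png

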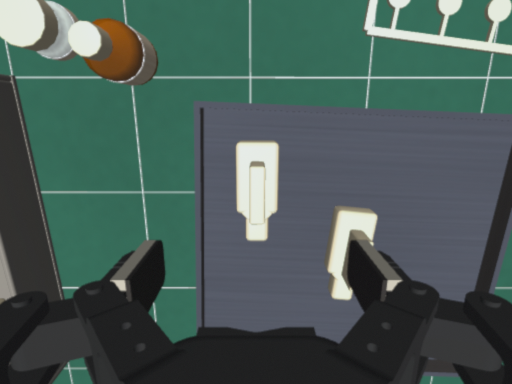

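The fin top spans (258,162) to (258,224), about 3 mm nearer to the base than predicted, with the yaw right.

>>> move_arm:
  plan:
    - [[-1,0.5,0.2,4,0],[-1,0,0,4,0],[-1,0,0,2.4,0],[-1,0,0,0,0],[1,0,0,0,0]]

```text
time_s: 15.25
ee_pos: [0.4389, -0.093, 0.0293]
tcp_rot: [-0.0, 1.0, -0.0, 0.001]
contact_force: [0.0, 0.9, 0.1]
opening: 0.0694
finger_force: 0.0
```

>>> move_arm:
  plan:
    - [[1,0,0,0,0],[1,0,0,0,0],[1,0,0,0,0],[1,0,0,0,0],[1,0,0,0,0]]

```text
time_s: 15.88
ee_pos: [0.4379, -0.0924, 0.0288]
tcp_rot: [-0.001, 1.0, -0.0, 0.0]
contact_force: [-1.2, -0.0, 3.3]
opening: 0.0111
finger_force: 35.2
```

>>> move_arm:
  plan:
    - [[1,0,0,0,0],[1,0,0,-2,0],[1,0,0,-4,0],[1,0,0,-5,0],[1,0,0,0,0]]

```text
time_s: 16.5
ee_pos: [0.4403, -0.0923, 0.1419]
tcp_rot: [-0.001, 1.0, 0.0, 0.004]
contact_force: [-1.0, -0.7, -1.6]
opening: 0.0113
finger_force: 34.6
```

```bash
python3 - <<'E'
from h import *
go([.494,-.373,.14],181,-91)
E
```

```text
t16.50 tcp [ 0.4403 -0.0923  0.1419] x [-1.    -0.001 -0.008] z [ 0.008  0.    -1.   ] yaw_x -179.92 F [-1.  -0.7 -1.6] open 0.0113 34.62641716003418
roll -91 then shift [28.16 -4.84  0.23] q6 -1.71 tilt [0.45 0.01]
```

>>> move_arm:
  plan:
    - [[1,0,0,0,-10.1],[1,0,0,0,-10.1],[1,0,0,0,-10.1],[1,0,0,0,-10.1],[1,0,0,0,-10.1]]

```text
time_s: 17.12
ee_pos: [0.4369, -0.0923, 0.1372]
tcp_rot: [-0.429, 0.903, 0.001, -0.001]
contact_force: [-0.7, -0.3, -0.7]
opening: 0.0113
finger_force: 34.6
```

>>> move_arm:
  plan:
    - [[1,0,0,0,-10.1],[1,0,0,0,-10.1],[1,0,0,0,-10.1],[1,0,0,0,-10.1],[1,5,-0.8,0,0]]

```text
time_s: 17.75
ee_pos: [0.4463, -0.1408, 0.1375]
tcp_rot: [0.715, -0.699, -0.001, -0.0]
contact_force: [1.5, -0.4, -0.3]
opening: 0.0113
finger_force: 34.6
```

>>> move_arm:
  plan:
    - [[1,5,-0.8,0,0],[1,5,-0.8,0,0],[1,5,-0.8,0,0],[1,5,-0.8,0,0],[1,3.2,-0.8,0,0]]

```text
time_s: 18.38
ee_pos: [0.4897, -0.3753, 0.1364]
tcp_rot: [0.712, -0.702, -0.001, 0.0]
contact_force: [0.7, 0.5, -0.6]
opening: 0.0111
finger_force: 34.6
```

>>> move_arm:
  plan:
    - [[1,0,0,0,0],[1,0,0,0,0]]

```text
time_s: 18.62
ee_pos: [0.4899, -0.3729, 0.1372]
tcp_rot: [0.713, -0.701, -0.001, 0.0]
contact_force: [-0.2, -0.8, -0.9]
opening: 0.0116
finger_force: 34.6
```

```bash
python3 - <<'E'
from h import *
go([.494,-.373,.029],181)
E
```

```text
t18.62 tcp [ 0.4899 -0.3729  0.1372] x [ 0.016 -1.    -0.001] z [-0.002  0.001 -1.   ] yaw_x -89.06 F [-0.2 -0.8 -0.9] open 0.0116 34.58958327770233
roll -0.1 then shift [ 0.04 -0.43 10.82] q6 0.41 tilt [-0.1   0.08]
```

>>> move_arm:
  plan:
    - [[1,0,-0.3,2.5,0],[1,0,0,4,0],[1,0,0,3,0],[1,0,0,1.1,0],[1,0,0,0,0]]

```text
time_s: 19.25
ee_pos: [0.4934, -0.3729, 0.0325]
tcp_rot: [0.713, -0.701, -0.0, 0.0]
contact_force: [-0.3, -0.9, 0.2]
opening: 0.0111
finger_force: 34.6
```

>>> move_arm:
  plan:
    - [[1,0,0,0,0],[0.1,0,0,0,0],[0.1,0,0,0,0],[0.1,0,0,0,0],[0.1,0,0,-3,0]]

```text
time_s: 19.88
ee_pos: [0.4917, -0.3726, 0.0604]
tcp_rot: [0.713, -0.701, -0.003, 0.001]
contact_force: [0.2, -0.5, 0.0]
opening: 0.0385
finger_force: 0.0
```

>>> move_arm:
  plan:
    - [[-0.5,0,0,-5,0],[-0.5,-5,0,-2,0],[-0.5,-5,0,0,0],[-0.5,-5,0,0,0],[-0.5,-5,0,0,0]]

```text
time_s: 20.5
ee_pos: [0.4899, -0.1721, 0.1327]
tcp_rot: [0.713, -0.701, 0.0, -0.0]
contact_force: [0.5, 0.2, 0.6]
opening: 0.0645
finger_force: 0.0
```

>>> move_arm:
  plan:
    - [[-0.5,0,0,0,10],[-0.5,0,0,0,10],[-0.5,0,0,0,10],[-0.5,0,0,0,10],[-0.5,0,0,0,10]]

```text
time_s: 21.12
ee_pos: [0.4901, -0.1735, 0.1326]
tcp_rot: [-0.347, 0.938, -0.0, 0.0]
contact_force: [-0.1, 0.2, -0.3]
opening: 0.0646
finger_force: 0.0
```

>>> move_arm:
  plan:
    - [[-0.5,0,0,0,10],[-0.5,0,0,0,10],[-0.5,0,0,0,10],[-0.5,0,0,0,10],[-0.5,0,0,0,6.4]]

```text
time_s: 21.75
ee_pos: [0.4901, -0.1736, 0.1326]
tcp_rot: [0.05, 0.999, -0.0, 0.0]
contact_force: [-0.0, -0.1, -0.1]
opening: 0.0644
finger_force: 0.0
```

```bash
python3 - <<'E'
from h import *
a=np.radians(-5.4);go([.504-.005*np.cos(a),-.0093-.005*np.sin(a),.13],84.6)
E
```

```text
t21.75 tcp [ 0.4901 -0.1736  0.1326] x [-0.995  0.099 -0.   ] z [ 0. -0. -1.] yaw_x 174.3 F [-0.  -0.1 -0.1] open 0.0644 0.0
roll -0.3 then shift [ 0.66 16.49  0.26] q6 -1.63 tilt [ 0.02 -0.  ]
```

>>> move_arm:
  plan:
    - [[-1,0.2,5.5,0,0],[-1,0.2,5.5,0,0],[-1,0.2,5.5,0,0],[-1,0,0,0,0],[-1,0,0,0,0]]

```text
time_s: 22.38
ee_pos: [0.4997, -0.0087, 0.1326]
tcp_rot: [0.047, 0.999, -0.0, 0.0]
contact_force: [0.6, -0.1, 0.4]
opening: 0.0854
finger_force: 0.0
```

```bash
python3 - <<'E'
from h import *
a=np.radians(-5.4);go([.504-.005*np.cos(a),-.0093-.005*np.sin(a),.029],84.6)
c=manip.get_calibration("wrist"); im=manip.get_image("wrist")
cv2.imwrite("pics/w5.png",im[:,:,::-1])
for x in(-28,18): print(w2p("wrist",[.504+x/1e3*np.cos(a),-.0093+x/1e3*np.sin(a),.053],c))
E
```

```text
t22.38 tcp [ 0.4997 -0.0087  0.1326] x [-0.996  0.094 -0.   ] z [ 0. -0. -1.] yaw_x 174.6 F [ 0.6 -0.1  0.4] open 0.0854 0.0
roll -0.0 then shift [ 0.07 -0.02 10.36] q6 -1.96 tilt [ 0.01 -0.01]
[256.2739363  170.76829916]
[256.25140317 229.34417169]
```

View pics/w5.png

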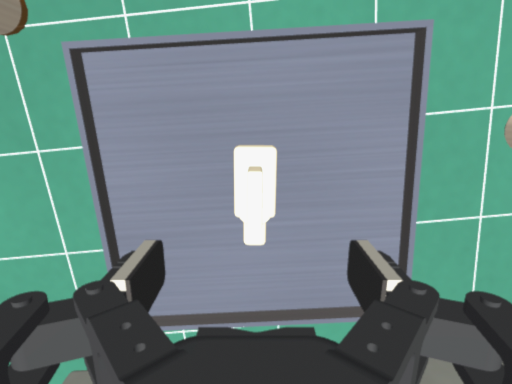

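The hull is centred at u≈255 with its fin at about rows 167–228, which matches. No other hull is left in the tray.

>>> move_arm:
  plan:
    - [[-1,0.2,0,4,0],[-1,0,0,4,0],[-1,0,0,2.4,0],[-1,0,0,0,0],[1,0,0,0,0]]

```text
time_s: 23.05
ee_pos: [0.4987, -0.0091, 0.0296]
tcp_rot: [0.048, 0.999, 0.0, 0.001]
contact_force: [0.9, 0.1, -0.0]
opening: 0.0697
finger_force: 0.0
```

>>> move_arm:
  plan:
    - [[1,0,0,0,0],[1,0,0,0,0],[1,0,0,0,0],[1,0,0,0,0],[1,0,0,0,0]]

```text
time_s: 23.68
ee_pos: [0.4979, -0.0085, 0.0287]
tcp_rot: [0.047, 0.999, -0.0, 0.0]
contact_force: [-2.0, 0.5, 2.0]
opening: 0.0114
finger_force: 35.1
```

>>> move_arm:
  plan:
    - [[1,0,0,0,0],[1,0,0,-2,0],[1,0,0,-4,0],[1,0,0,-5,0],[1,0,0,0,0]]

```text
time_s: 24.3
ee_pos: [0.5004, -0.0081, 0.1423]
tcp_rot: [0.047, 0.999, 0.001, 0.004]
contact_force: [-0.1, 0.7, -1.8]
opening: 0.0114
finger_force: 34.7
```

```bash
python3 - <<'E'
from h import *
go([.416,-.374,.14],181,-96.5)
E
```

```text
t24.30 tcp [ 0.5004 -0.0081  0.1423] x [-0.995  0.094 -0.008] z [ 0.008  0.001 -1.   ] yaw_x 174.58 F [-0.1  0.7 -1.8] open 0.0114 34.665119647979736
roll -96.5 then shift [36.42  9.13  0.11] q6 -1.96 tilt [0.47 0.08]
```

>>> move_arm:
  plan:
    - [[1,0,0,0,-10],[1,0,0,0,-10],[1,0,0,0,-10],[1,0,0,0,-10],[1,0,0,0,-10]]

```text
time_s: 24.92
ee_pos: [0.4971, -0.0085, 0.1372]
tcp_rot: [-0.382, 0.924, 0.0, -0.001]
contact_force: [0.1, 0.2, -1.1]
opening: 0.0111
finger_force: 34.7
```

>>> move_arm:
  plan:
    - [[1,0,0,0,-10],[1,0,0,0,-10],[1,0,0,0,-10],[1,0,0,0,-10],[1,0,0,0,-6.5]]

```text
time_s: 25.55
ee_pos: [0.4971, -0.0085, 0.1372]
tcp_rot: [0.715, -0.699, -0.001, 0.001]
contact_force: [-0.6, -0.1, -0.6]
opening: 0.0114
finger_force: 34.7
```

>>> move_arm:
  plan:
    - [[1,5,1.2,0,0],[1,5,1.2,0,0],[1,5,1.2,0,0],[1,5,1.2,0,0],[1,5,1.3,0,0]]

```text
time_s: 26.18
ee_pos: [0.4403, -0.2609, 0.1373]
tcp_rot: [0.714, -0.701, -0.001, 0.0]
contact_force: [0.8, -0.1, 0.5]
opening: 0.0116
finger_force: 34.6
```

>>> move_arm:
  plan:
    - [[1,5,1.3,0,0],[1,5,1.3,0,0],[1,1.4,0.4,0,0],[1,0,0,0,0],[1,0,0,0,0]]

```text
time_s: 26.8
ee_pos: [0.4136, -0.3731, 0.138]
tcp_rot: [0.714, -0.7, -0.0, -0.0]
contact_force: [0.2, 0.1, -1.5]
opening: 0.0115
finger_force: 34.6
```

```bash
python3 - <<'E'
from h import *
go([.416,-.374,.029],181)
E
```

```text
t26.80 tcp [ 0.4136 -0.3731  0.138 ] x [ 0.019 -1.    -0.001] z [-0.001  0.001 -1.   ] yaw_x -88.91 F [ 0.2  0.1 -1.5] open 0.0115 34.64034140110016
roll 0.1 then shift [ 0.1  -0.24 10.9 ] q6 0.47 tilt [-0.03  0.04]
```

>>> move_arm:
  plan:
    - [[1,0,-0.2,2.5,0],[1,0,0,4,0],[1,0,0,3,0],[1,0,0,1.2,0],[1,0,0,0,0]]

```text
time_s: 27.42
ee_pos: [0.4157, -0.3735, 0.0314]
tcp_rot: [0.714, -0.7, -0.0, 0.0]
contact_force: [0.3, 0.0, -0.6]
opening: 0.0114
finger_force: 34.7
```

>>> move_arm:
  plan:
    - [[1,0,0,0,0],[0.1,0,0,0,0],[0.1,0,0,0,0],[0.1,0,0,0,0],[0.1,0,0,-3,0]]

```text
time_s: 28.05
ee_pos: [0.4138, -0.3731, 0.0597]
tcp_rot: [0.713, -0.701, -0.003, 0.001]
contact_force: [0.5, -0.0, -0.0]
opening: 0.0388
finger_force: 0.0
```

>>> move_arm:
  plan:
    - [[0.1,0,0,-5,0],[-0.5,-3,-2,-4,0],[-0.5,-4,-3,0,0],[-0.5,-4,-3,0,0],[-0.5,-4,0,0,0]]

```text
time_s: 28.68
ee_pos: [0.4941, -0.2211, 0.1511]
tcp_rot: [0.714, -0.7, 0.0, -0.0]
contact_force: [-0.2, 0.3, -0.3]
opening: 0.0642
finger_force: 0.0
```

>>> move_arm:
  plan:
    - [[-0.5,-4,0,0,0],[-0.5,0,0,0,0],[-0.5,0,0,0,0]]

```text
time_s: 29.05
ee_pos: [0.4921, -0.1829, 0.1517]
tcp_rot: [0.714, -0.7, 0.0, -0.0]
contact_force: [-0.1, -0.4, 0.3]
opening: 0.0642
finger_force: 0.0
```

```bash
python3 - <<'E'
from h import *
go([.59,.1855,.18],88.3)
cv2.imwrite("pics/w6.png",manip.get_image("wrist")[:,:,::-1])
cv2.imwrite("pics/t6.png",cv2.resize(manip.get_image("top")[130:270,130:410,::-1],None,fx=2.8,fy=2.8))
E
```

```text
t29.05 tcp [ 0.4921 -0.1829  0.1517] x [ 0.019 -1.     0.   ] z [ 0. -0. -1.] yaw_x -88.92 F [-0.1 -0.4  0.3] open 0.0642 0.0
roll -87.2 then shift [  8.7  -37.11  -2.84] q6 0.08 tilt [ 0.02 -0.02]
```

View pics/w6.png

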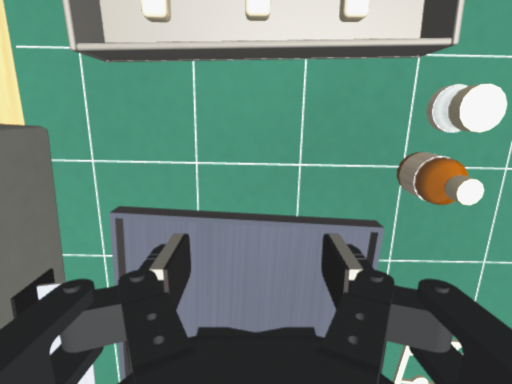

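All three hulls lie side by side in the tote with bows at (155,8), (257,8) and (355,8). Next: the knob.

>>> move_arm:
  plan:
    - [[-1,0,0,0,10],[-1,0,0,0,10],[-1,0,0,0,10],[-1,0,0,0,10],[-1,0,0,0,10]]

```text
time_s: 29.78
ee_pos: [0.4918, -0.1837, 0.1513]
tcp_rot: [-0.347, 0.938, 0.0, -0.0]
contact_force: [-0.6, 0.6, -0.2]
opening: 0.0855
finger_force: 0.0
```

>>> move_arm:
  plan:
    - [[-1,0,0,0,10],[-1,0,0,0,10],[-1,0,0,0,10],[-1,0,0,0,10],[-1,0,0,0,2.8]]

```text
time_s: 30.4
ee_pos: [0.4918, -0.1837, 0.1513]
tcp_rot: [0.018, 1.0, -0.0, -0.0]
contact_force: [0.1, -0.8, 0.3]
opening: 0.0851
finger_force: 0.0
```

>>> move_arm:
  plan:
    - [[-1,-1.3,5.3,-0.4,0],[-1,-1.3,5.3,-0.4,0],[-1,-1.3,5.3,-0.4,0],[-1,-1.3,5.3,-0.4,0],[-1,-1.3,5.3,-0.4,0]]

```text
time_s: 31.02
ee_pos: [0.5657, 0.081, 0.1715]
tcp_rot: [0.016, 1.0, -0.0, 0.0]
contact_force: [1.1, -0.4, 0.9]
opening: 0.0851
finger_force: 0.0
```

>>> move_arm:
  plan:
    - [[-1,-1.3,5.3,-0.4,0],[-1,-1.3,5.3,0,0],[-1,0,0,0,0],[-1,0,0,0,0]]

```text
time_s: 31.52
ee_pos: [0.5945, 0.1845, 0.175]
tcp_rot: [0.016, 1.0, -0.0, -0.0]
contact_force: [-0.4, -1.1, 0.5]
opening: 0.0852
finger_force: 0.0
```

```bash
python3 - <<'E'
from h import *
go([.5975,.1865,.0745],88.2)
im=manip.get_image("top")
cv2.imwrite("pics/t7.png",cv2.resize(im[120:260,200:400,::-1],None,fx=4,fy=4,interpolation=cv2.INTER_CUBIC))
E
```

```text
t31.52 tcp [0.5945 0.1845 0.175 ] x [-1.     0.031  0.001] z [-0.001 -0.001 -1.   ] yaw_x 178.21 F [-0.4 -1.1  0.5] open 0.0852 0.0
roll 0.0 then shift [-0.31  0.21 10.05] q6 -2.15 tilt [-0.04 -0.04]
```

View pics/t7.png

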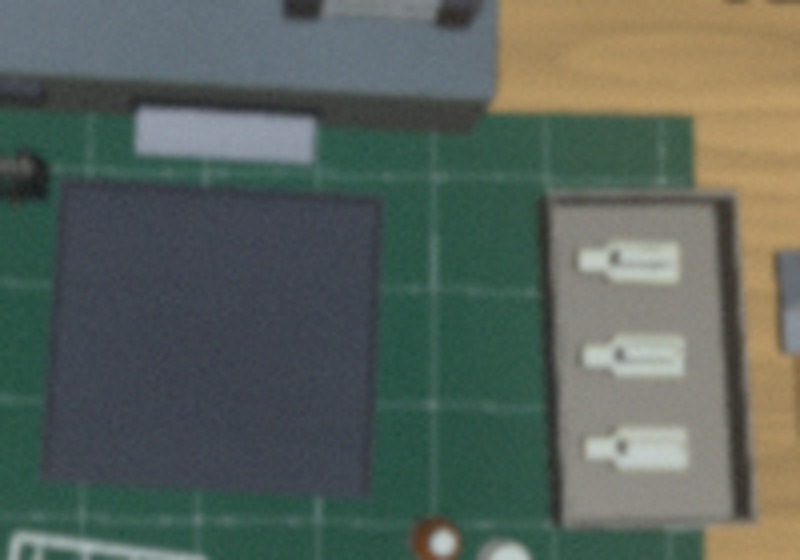

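The tray is empty and the three hulls lie flat in the tote at (630,262), (635,356) and (638,449).

>>> move_arm:
  plan:
    - [[-1,-0.3,0.2,3,0],[-1,0,0,4,0],[-1,0,0,3,0],[-1,0,0,0,0],[1,0,0,0,0]]
  squeeze: 60

```text
time_s: 32.2
ee_pos: [0.5984, 0.1867, 0.0773]
tcp_rot: [0.016, 1.0, 0.0, 0.001]
contact_force: [-0.7, 0.4, -0.2]
opening: 0.0698
finger_force: 0.0
```

>>> move_arm:
  plan:
    - [[1,0,0,0,0],[1,0,0,0,0],[1,0,0,0,0],[1,0,0,0,0],[1,0,0,0,0]]

```text
time_s: 32.83
ee_pos: [0.598, 0.1867, 0.0774]
tcp_rot: [0.015, 1.0, -0.0, 0.001]
contact_force: [-1.6, -2.7, 6.4]
opening: 0.034
finger_force: 60.0
```

>>> move_arm:
  plan:
    - [[1,-1,0,0,0],[1,-1.5,0,0,0],[1,-1.5,0,0,0],[1,-1.5,0,0,0],[1,-0.8,0,0,0]]

```text
time_s: 33.45
ee_pos: [0.6582, 0.1842, 0.0772]
tcp_rot: [0.016, 1.0, -0.001, -0.003]
contact_force: [-27.0, -0.8, 23.1]
opening: 0.0348
finger_force: 61.9
```

>>> move_arm:
  plan:
    - [[1,0,0,0,0],[1,0,0,0,0],[1,0,0,0,0]]

```text
time_s: 33.83
ee_pos: [0.658, 0.1843, 0.0773]
tcp_rot: [0.015, 1.0, -0.001, -0.002]
contact_force: [-10.7, -2.4, 11.4]
opening: 0.0344
finger_force: 60.6
```

>>> move_arm:
  plan:
    - [[-1,0,0,0,0],[-1,0,0,0,0],[-1,0,0,0,0],[-1,0,0,-4,0],[-1,0,0,-5,0]]

```text
time_s: 34.45
ee_pos: [0.6597, 0.1851, 0.1651]
tcp_rot: [0.015, 1.0, -0.001, -0.001]
contact_force: [1.1, -1.0, 1.0]
opening: 0.0854
finger_force: 0.0
```

>>> move_arm:
  plan:
    - [[-1,4,3,-3,0],[-1,3,3,-2,0],[-1,0,4,0,0],[-1,0,4,0,0],[-1,0,0,0,0]]

```text
time_s: 35.08
ee_pos: [0.594, 0.3301, 0.2141]
tcp_rot: [0.014, 1.0, -0.0, -0.001]
contact_force: [0.3, 0.4, 0.5]
opening: 0.0853
finger_force: 0.0
```

>>> move_arm:
  plan:
    - [[-1,0,0,0,7],[-1,0,0,0,0],[-1,0,0,0,0]]

```text
time_s: 35.45
ee_pos: [0.5947, 0.327, 0.2155]
tcp_rot: [0.075, 0.997, 0.0, 0.0]
contact_force: [0.7, -1.1, 0.4]
opening: 0.0852
finger_force: 0.0
```

```bash
python3 - <<'E'
from h import *
go([.5746,.343,.062],80.5)
np.save("c7.npy",manip.get_calibration("wrist"),allow_pickle=True)
cv2.imwrite("pics/w7.png",manip.get_image("wrist")[:,:,::-1])
cv2.imwrite("pics/w7b.png",cv2.resize(cv2.imread("pics/w7.png"),(800,600),interpolation=cv2.INTER_CUBIC))
im=manip.get_image("top");cv2.imwrite("pics/t8.png",im[:,:,::-1])
E
```

```text
t35.45 tcp [0.5947 0.327  0.2155] x [-0.989  0.15  -0.   ] z [ 0.  0. -1.] yaw_x 171.35 F [ 0.7 -1.1  0.4] open 0.0852 0.0
roll 0.8 then shift [ 2.25  1.25 15.35] q6 -2.45 tilt [0.01 0.  ]
```

View pics/w7b.png

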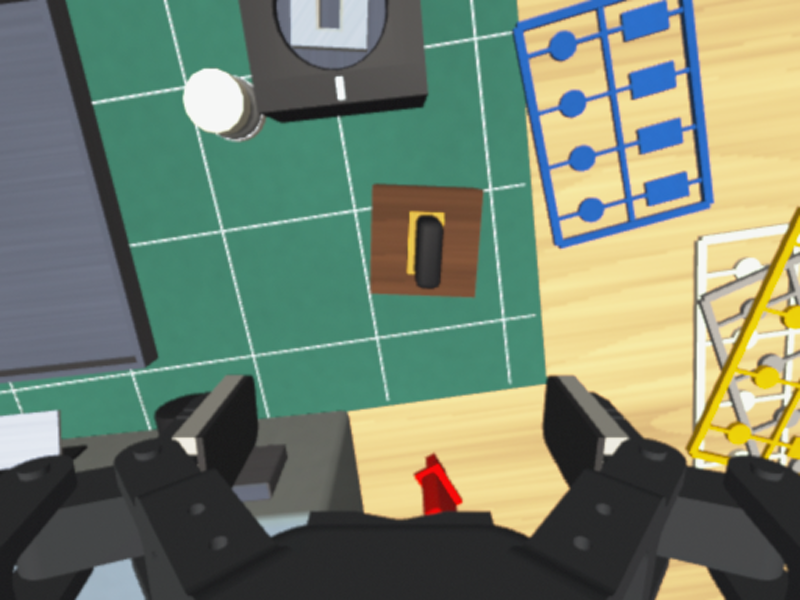

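The key's shoulder spans (409,211) to (445,275) in gold, with the black bow over it. The rest corners are at (374,184), (483,189), (475,297) and (371,293).

```bash
python3 - <<'E'
from h import *
c=np.load("c7.npy",allow_pickle=True).item()
f=lambda u,v,z:p2w("wrist",(u*.64-.2,v*.64-.2),z,c)
q=[f(*t,.05) for t in((374,184),(483,189),(475,297),(371,293))]
print("rest ctr",np.mean(q,0).round(4),[(np.linalg.norm(q[i]-q[i-1])).round(4) for i in range(4)])
ang=lambda d:np.degrees(np.arctan2(d[1],d[0])).round(2)
print("ang x",ang(q[3]-q[0]),ang(q[2]-q[1]),"y",ang(q[1]-q[0])-90,ang(q[2]-q[3])-90)
print("shoulder",f(426.5,244,.056).round(4),"left edge ang",ang(f(407,275,.056)-f(411,212,.056)), "top edge", ang(f(445,212,.056)-f(411,212,.056))-90)
# plug/slot in this view (z .064), partial
for t in((316,27),(340,28)): print("slot end corner",f(*t,.064).round(4))
for t in ((285,42),(368,50)):print(f(*t,.064).round(4))
k=np.mean(q,0); 
for z in(.102,): 
  for a in(-19,19): 
    t=np.radians(-9.5); print("bow top end px",(w2p("wrist",[k[0]+a/1e3*np.cos(t),k[1]+a/1e3*np.sin(t),z],c)+.2)/.64)
E
```

```text
rest ctr [0.574  0.3463 0.05  ] [np.float64(0.0701), np.float64(0.0682), np.float64(0.0698), np.float64(0.069)]
ang x -11.09 -10.42 y -11.209999999999994 -10.930000000000007
shoulder [0.5742 0.3464 0.056 ] left edge ang -12.0 top edge -8.659999999999997
slot end corner [0.4454 0.3024 0.064 ]
slot end corner [0.4478 0.3153 0.064 ]
[0.4501 0.2839 0.064 ]
[0.461  0.3287 0.064 ]
bow top end px [431.92022144 219.99541722]
bow top end px [429.69468812 289.92190508]
```

```bash
python3 -c "
from h import *
go([.574,.3464,.13],79)"
```

```text
t35.55 tcp [0.5947 0.3271 0.2156] x [-0.989  0.151 -0.   ] z [ 0.  0. -1.] yaw_x 171.3 F [0.2 1.  0.2] open 0.0854 0.0
roll 2.3 then shift [2.4  1.5  8.56] q6 -2.45 tilt [0.01 0.  ]
```

>>> move_arm:
  plan:
    - [[-1,0,0,0,2.3],[-1,2.4,1.5,2,0],[-1,0,0,4,0],[-1,0,0,2.5,0],[-1,0,0,0,0]]

```text
time_s: 36.17
ee_pos: [0.5728, 0.3458, 0.1282]
tcp_rot: [0.096, 0.995, -0.002, -0.002]
contact_force: [0.3, -0.2, 0.4]
opening: 0.0855
finger_force: 0.0
```

>>> move_arm:
  plan:
    - [[-1,0,0,0,0],[-1,0,0,0,0]]

```text
time_s: 36.42
ee_pos: [0.5747, 0.3472, 0.1323]
tcp_rot: [0.096, 0.995, 0.001, 0.001]
contact_force: [-0.3, -0.3, 0.1]
opening: 0.0857
finger_force: 0.0
```

```bash
python3 -c "
from h import *
go([.574,.3464,.065],79)"
```

```text
t36.42 tcp [0.5747 0.3472 0.1323] x [-0.981  0.192 -0.002] z [ 0.002  0.002 -1.   ] yaw_x 168.96 F [-0.3 -0.3  0.1] open 0.0857 0.0
roll -0.0 then shift [ 0.07 -0.11  6.73] q6 -2.54 tilt [0.14 0.1 ]
```

>>> move_arm:
  plan:
    - [[-1,0.1,-0.1,3,0],[-1,0,0,2.5,0],[-1,0,0,1.2,0],[-1,0,0,0,0],[-1,0,0,0,0]]

```text
time_s: 37.05
ee_pos: [0.5736, 0.3465, 0.065]
tcp_rot: [0.096, 0.995, 0.001, 0.001]
contact_force: [-0.4, 0.6, 1.0]
opening: 0.0855
finger_force: 0.0
```

>>> move_arm:
  plan:
    - [[1,0,0,0,0],[1,0,0,0,0],[1,0,0,0,0],[1,0,0,0,0],[1,0,0,0,0]]
  squeeze: 50

```text
time_s: 37.67
ee_pos: [0.5728, 0.3461, 0.0636]
tcp_rot: [0.096, 0.995, 0.0, 0.0]
contact_force: [-0.0, -0.2, 1.5]
opening: 0.0139
finger_force: 50.3
```

>>> move_arm:
  plan:
    - [[1,0,0,0,0],[1,0,0,0,0],[1,0,0,0,0]]

```text
time_s: 38.05
ee_pos: [0.5728, 0.3461, 0.0636]
tcp_rot: [0.096, 0.995, 0.0, 0.0]
contact_force: [-0.1, 0.3, 1.7]
opening: 0.0135
finger_force: 50.4
```

```bash
python3 -c "
from h import *
go([.574,.3464,.065],79)"
```

```text
t38.05 tcp [0.5728 0.3461 0.0636] x [-0.981  0.192 -0.   ] z [ 0.  0. -1.] yaw_x 168.96 F [-0.1  0.3  1.7] open 0.0135 50.352516174316406
roll -0.0 then shift [-0.11  0.06 -0.14] q6 -2.54 tilt [0.01 0.01]
```

>>> move_arm:
  plan:
    - [[1,0,0,-1.5,0],[1,0,0,-2.5,0],[1,0,0,-2.5,0],[1,0,0,-2.5,0],[1,0,0,-2,0]]

```text
time_s: 38.67
ee_pos: [0.5729, 0.346, 0.1756]
tcp_rot: [0.096, 0.995, 0.0, 0.001]
contact_force: [0.6, 0.8, -0.2]
opening: 0.0137
finger_force: 50.0
```

>>> move_arm:
  plan:
    - [[1,0,0,0,-10],[1,0,0,0,-10],[1,0,0,0,-10],[1,0,0,0,-10],[1,0,0,0,-10]]

```text
time_s: 39.3
ee_pos: [0.5727, 0.3459, 0.1743]
tcp_rot: [-0.336, 0.942, 0.0, 0.0]
contact_force: [-0.2, 0.4, -0.7]
opening: 0.0137
finger_force: 50.0
```

>>> move_arm:
  plan:
    - [[1,0,0,0,-10],[1,0,0,0,-10],[1,0,0,0,-10],[1,0,0,0,-10],[1,0,0,0,-10]]

```text
time_s: 39.92
ee_pos: [0.5727, 0.3459, 0.1743]
tcp_rot: [-0.703, 0.712, -0.0, 0.0]
contact_force: [1.1, 0.3, -0.8]
opening: 0.0138
finger_force: 50.0
```

>>> move_arm:
  plan:
    - [[1,0,0,0,-10],[1,0,0,0,-10],[1,0,0,0,-10],[1,0,0,0,-10],[1,0,0,0,-10]]

```text
time_s: 40.55
ee_pos: [0.5727, 0.3459, 0.1743]
tcp_rot: [0.938, -0.348, 0.0, -0.0]
contact_force: [-0.0, 0.7, -1.0]
opening: 0.0135
finger_force: 50.0
```

>>> move_arm:
  plan:
    - [[1,0,0,0,-10],[1,0,0,0,-10],[1,0,0,0,-10],[1,0,0,0,0],[1,0,0,0,0]]

```text
time_s: 41.18
ee_pos: [0.5728, 0.346, 0.1738]
tcp_rot: [0.995, -0.098, 0.0, -0.0]
contact_force: [0.6, 0.6, -0.5]
opening: 0.0132
finger_force: 50.0
```

```bash
python3 -c "
from h import *
go([.43,.31,.165],78)
go([.36,.29,.165],78)
print(manip.get_calibration('wrist')['pose'][:3,3])"
```

```text
t41.17 tcp [0.5728 0.346  0.1738] x [ 0.981 -0.195  0.   ] z [ 0.  0. -1.] yaw_x -11.24 F [ 0.6  0.6 -0.5] open 0.0132 49.999390840530396
roll 0.8 then shift [-13.22   6.49   0.88] q6 0.6 tilt [0.01 0.01]
t41.17 tcp [0.5728 0.346  0.1738] x [ 0.981 -0.195  0.   ] z [ 0.  0. -1.] yaw_x -11.24 F [ 0.6  0.6 -0.5] open 0.0132 49.999390840530396
roll 0.8 then shift [-19.65   9.9    0.88] q6 0.6 tilt [0.01 0.01]
[0.63713097 0.33248313 0.31558055]
```

>>> move_arm:
  plan:
    - [[1,-4.2,1.5,0,0.8],[1,-4.2,1.6,0,0],[1,-4.2,1.6,0,0],[1,-4.3,1.5,0,0],[1,0,0,0,0]]

```text
time_s: 41.8
ee_pos: [0.3925, 0.3189, 0.1744]
tcp_rot: [0.995, -0.103, -0.0, -0.001]
contact_force: [0.7, 0.5, -0.2]
opening: 0.0135
finger_force: 50.1
```

>>> move_arm:
  plan:
    - [[1,0,0,0,0],[1,0,0,0,0],[1,0,0,0,0]]

```text
time_s: 42.18
ee_pos: [0.3953, 0.3194, 0.1732]
tcp_rot: [0.995, -0.104, -0.0, 0.0]
contact_force: [0.8, -0.6, -0.9]
opening: 0.0134
finger_force: 50.1
```

```bash
python3 - <<'E'
from h import *
st(); c=manip.get_calibration("wrist"); np.save("c9.npy",c,allow_pickle=True)
im=manip.get_image("wrist")
im=im[110:380,80:440,::-1]
cv2.imwrite("pics/w9.png",cv2.resize(im,None,fx=2.2,fy=2.2,interpolation=cv2.INTER_CUBIC))
print(w2p("wrist",[.437,.311,.064],c),[(w2p("wrist",[.437,.311,.064],c)-[80,110])*2.2])
E
```

```text
t42.17 tcp [0.3953 0.3194 0.1732] x [ 0.978 -0.207 -0.   ] z [-0. -0. -1.] yaw_x -11.92 F [ 0.8 -0.6 -0.9] open 0.0134 50.056174993515015
[254.50706956 140.94565373] [array([383.91555304,  68.0804382 ])]
```

View pics/w9.png

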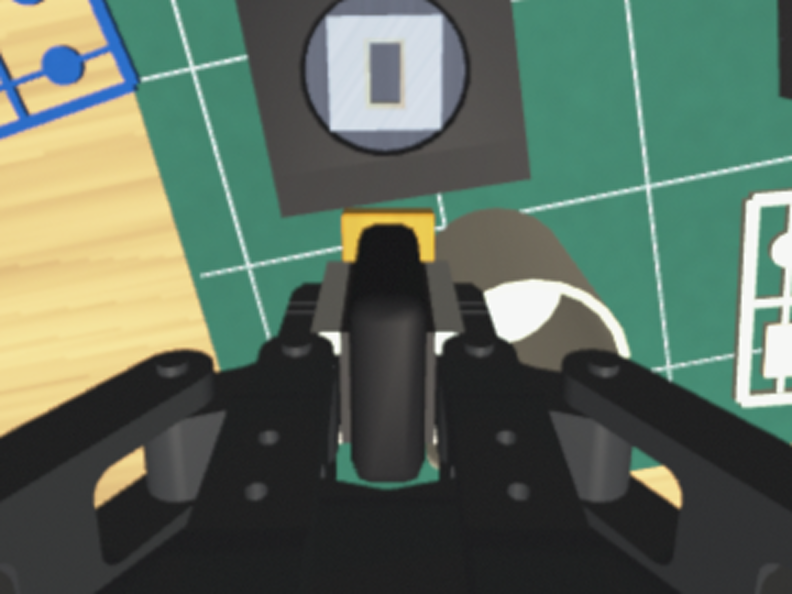

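The slot spans (368,40) to (403,107), centred at (386,73) and square to the view. The key's shoulder front edge runs (342,212) to (434,212).

```bash
python3 - <<'E'
from h import *
c=np.load("c9.npy",allow_pickle=True).item()
f=lambda u,v,z:p2w("wrist",((u+.5)/2.2-.5+80,(v+.5)/2.2-.5+110),z,c)
s,r=st(); L=lambda P:(r.T@(P-s["ee_pos"])*1000).round(1)
print("slot",f(386,73,.064),"tool mm",L(f(386,73,.064)))
for a,b in(((368,40),(403,107)),((327,14),(441,128)),((443,13),(331,131))): print(L(f(*a,.064)),L(f(*b,.064)))
z=s["ee_pos"][2]-.0476
print("shoulder top l/r",L(f(342,213,z+.04)),L(f(434,213,z+.04)),"bottom",L(f(388,211,z+.034)))
a=L(f(327,14,.064));b=L(f(331,131,.064));d=L(f(443,13,.064));e=L(f(441,128,.064))
for p,q in((a,b),(d,e)): print(np.degrees(np.arctan2((q-p)[1],(q-p)[0])))
for p,q in((a,d),(b,e)): print(np.degrees(np.arctan2((q-p)[0],(q-p)[1])))
E
```

```text
t42.23 tcp [0.3952 0.3194 0.1731] x [ 0.978 -0.206 -0.   ] z [-0. -0. -1.] yaw_x -11.91 F [ 0.2  0.  -1.4] open 0.0136 50.05636990070343
slot [0.4353412  0.31079117 0.064     ] tool mm [4.110e+01 1.000e-01 1.091e+02]
[ 53.   -6.5 109.1] [ 28.4   6.4 109.1]
[ 62.2 -21.2 109.1] [ 20.5  20.8 109.1]
[ 62.6  20.7 109.1] [ 19.3 -20.7 109.1]
shoulder top l/r [ 18.9 -10.    7.6] [18.9 11.4  7.6] bottom [17.5  0.7 13.6]
179.33224725658457
179.86390576779453
0.54695979981821
1.6562839196705417
```

>>> move_arm:
  plan:
    - [[1,2.1,0,0,-0.7],[1,2.1,-0.06,0,0],[1,0,0,3,0],[1,0,0,2,0],[1,0,0,0,0]]

```text
time_s: 42.85
ee_pos: [0.4358, 0.3106, 0.1217]
tcp_rot: [0.995, -0.098, -0.001, 0.002]
contact_force: [0.0, -0.9, -0.4]
opening: 0.0138
finger_force: 50.1
```

>>> move_arm:
  plan:
    - [[1,0,0,0,0],[1,0,0,0,0],[1,0,0,0,0]]

```text
time_s: 43.22
ee_pos: [0.4363, 0.3119, 0.1242]
tcp_rot: [0.995, -0.097, 0.0, -0.001]
contact_force: [-0.6, -0.6, -1.4]
opening: 0.0139
finger_force: 50.1
```

```bash
python3 - <<'E'
from h import *
P=np.array([.3952,.3194])+.0421*np.array([.978,-.207])-.0006*np.array([-.207,-.978])
go([*P,.113],78.8)
c=manip.get_calibration("wrist"); np.save("c10.npy",c,allow_pickle=True)
im=manip.get_image("wrist")[110:380,80:440,::-1]
cv2.imwrite("pics/w10.png",cv2.resize(im,None,fx=2.2,fy=2.2,interpolation=cv2.INTER_CUBIC))
E
```

```text
t43.23 tcp [0.4363 0.3119 0.1242] x [ 0.981 -0.193  0.001] z [ 0.001  0.001 -1.   ] yaw_x -11.15 F [-0.6 -0.6 -1.4] open 0.0139 50.05277216434479
roll 0.1 then shift [0.03 0.06 1.12] q6 0.46 tilt [0.06 0.06]
```

View pics/w10.png

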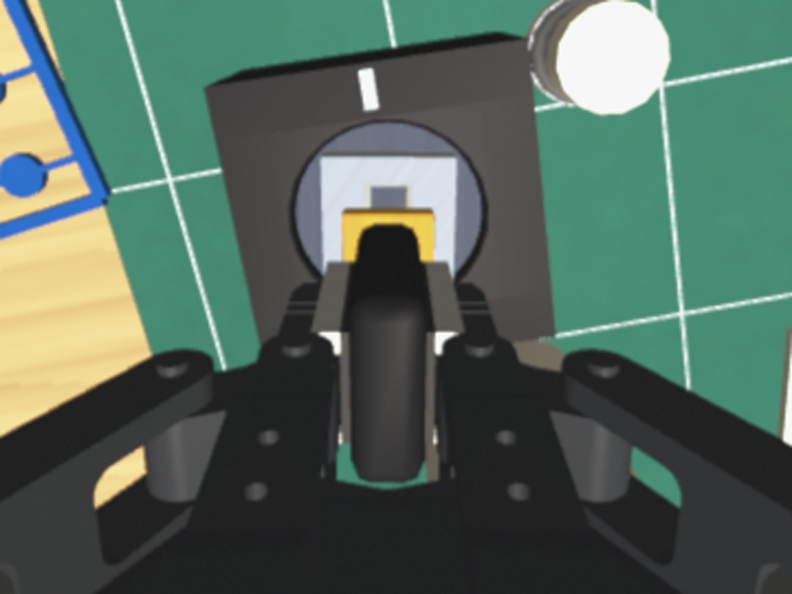

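The slot's front end is at (370–409, 186), just ahead of the shoulder. The plug square's front edge runs (320,155) to (457,155).

```bash
python3 - <<'E'
from h import *
c=np.load("c10.npy",allow_pickle=True).item()
f=lambda u,v,z:p2w("wrist",((u+.5)/2.2-.5+80,(v+.5)/2.2-.5+110),z,c)
s,r=st(); L=lambda P:(r.T@(P-s["ee_pos"])*1000).round(1)
print("slot end",L(f(370,186,.064)),L(f(409,186,.064)),"square",L(f(320,155,.064)),L(f(457,155,.064)))
z=s["ee_pos"][2]-.0476
print("shoulder",L(f(342,213,z+.04)),L(f(434,213,z+.04)))
E
```

```text
t43.27 tcp [0.4361 0.3118 0.124 ] x [ 0.981 -0.193  0.001] z [ 0.001  0.001 -1.   ] yaw_x -11.15 F [ 0.1  0.9 -0.6] open 0.0136 50.05254507064819
slot end [11.1 -4.9 60.1] [11.1  7.2 60. ] square [ 20.9 -20.2  60.1] [20.9 21.9 60. ]
shoulder [ 18.8 -10.    7.6] [18.8 11.4  7.6]
```

>>> move_arm:
  plan:
    - [[1,0.04,0.03,0.6,0],[1,0,0,0.6,0],[1,0,0,0.6,0],[1,0,0,0.4,0],[1,0,0,0,0]]

```text
time_s: 43.9
ee_pos: [0.4361, 0.311, 0.101]
tcp_rot: [0.995, -0.097, -0.0, 0.0]
contact_force: [0.7, -0.6, -0.6]
opening: 0.0132
finger_force: 50.1
```

>>> move_arm:
  plan:
    - [[1,0,0,0.6,0],[1,0,0,0.6,0],[1,0,0,0.5,0],[1,0,0,0.4,0],[1,0,0,0,0]]

```text
time_s: 44.52
ee_pos: [0.4362, 0.3111, 0.0801]
tcp_rot: [0.995, -0.097, -0.0, 0.0]
contact_force: [-0.1, -0.4, -0.5]
opening: 0.0134
finger_force: 50.1
```

```bash
python3 -c "
from h import *
st()"
```

```text
t44.52 tcp [0.4362 0.3111 0.0801] x [ 0.981 -0.193 -0.   ] z [-0.    -0.001 -1.   ] yaw_x -11.15 F [-0.1 -0.4 -0.5] open 0.0134 50.05263090133667
```

>>> move_arm:
  plan:
    - [[1,0,0,0.2,0],[1,0,0,0.1,0],[1,0,0,0,0],[1,0,0,0,0]]

```text
time_s: 45.02
ee_pos: [0.4364, 0.3113, 0.0775]
tcp_rot: [0.995, -0.097, 0.0, -0.0]
contact_force: [-0.7, -0.0, 0.1]
opening: 0.0134
finger_force: 50.2
```

>>> move_arm:
  plan:
    - [[1,0,0,0,5],[1,0,0,0,6],[1,0,0,0,6],[1,0,0,0,6],[1,0,0,0,6]]

```text
time_s: 45.65
ee_pos: [0.4363, 0.3112, 0.0776]
tcp_rot: [0.939, -0.345, 0.0, 0.0]
contact_force: [0.2, -0.8, 0.4]
opening: 0.0136
finger_force: 50.1
```

```bash
python3 -c "
from h import *
s,r=st(); print(s['moment'])"
```

```text
t45.65 tcp [0.4363 0.3112 0.0776] x [ 0.762 -0.647  0.   ] z [ 0. -0. -1.] yaw_x -40.33 F [ 0.2 -0.8  0.4] open 0.0136 50.142887234687805
[-0.18356729  0.15816758  0.09784595]
```

>>> move_arm:
  plan:
    - [[1,0,0,0,6],[1,0,0,0,6],[1,0,0,0,6],[1,0,0,0,6],[1,0,0,0,5]]

```text
time_s: 46.28
ee_pos: [0.4359, 0.3108, 0.0776]
tcp_rot: [0.823, -0.569, -0.0, 0.001]
contact_force: [-2.6, -1.9, 1.6]
opening: 0.0136
finger_force: 50.4
```

```bash
python3 -c "
from h import *
s,r=st(); print(s['moment'])"
```

```text
t46.27 tcp [0.4359 0.3108 0.0776] x [ 0.353 -0.936  0.   ] z [-0.001 -0.001 -1.   ] yaw_x -69.31 F [-2.6 -1.9  1.6] open 0.0136 50.39650797843933
[-0.35120076  0.80770192  0.10828174]
```

>>> move_arm:
  plan:
    - [[1,0,0,0,4],[1,0,0,0,3],[1,0,0,0,0],[1,0,0,0,0]]

```text
time_s: 46.78
ee_pos: [0.4358, 0.3108, 0.0775]
tcp_rot: [0.787, -0.616, -0.0, 0.001]
contact_force: [-4.7, -1.5, 5.1]
opening: 0.0135
finger_force: 50.7
```

```bash
python3 -c "
from h import *
s,r=st(); print(s['moment'])"
```

```text
t46.77 tcp [0.4358 0.3108 0.0775] x [ 0.24  -0.971  0.001] z [-0.001 -0.001 -1.   ] yaw_x -76.1 F [-4.7 -1.5  5.1] open 0.0135 50.72831153869629
[-0.7805295   1.65267574  0.01132315]
```

>>> move_arm:
  plan:
    - [[1,0,0,0,3],[1,0,0,0,3],[1,0,0,0,0],[1,0,0,0,0]]

```text
time_s: 47.28
ee_pos: [0.4356, 0.3109, 0.0775]
tcp_rot: [0.754, -0.656, -0.0, 0.001]
contact_force: [-5.6, -1.9, 4.7]
opening: 0.0133
finger_force: 51.0
```

```bash
python3 - <<'E'
from h import *
s,r=st(); print(s['moment'])
im=manip.get_image("wrist")[:, :,::-1]
cv2.imwrite("pics/w11.png",cv2.resize(im,(800,600),interpolation=cv2.INTER_CUBIC))
E
```

```text
t47.27 tcp [0.4356 0.3109 0.0775] x [ 0.138 -0.99   0.001] z [-0.001 -0.001 -1.   ] yaw_x -82.04 F [-5.6 -1.9  4.7] open 0.0133 51.02816104888916
[-0.68029721  1.97916974  0.53747286]
```

View pics/w11.png

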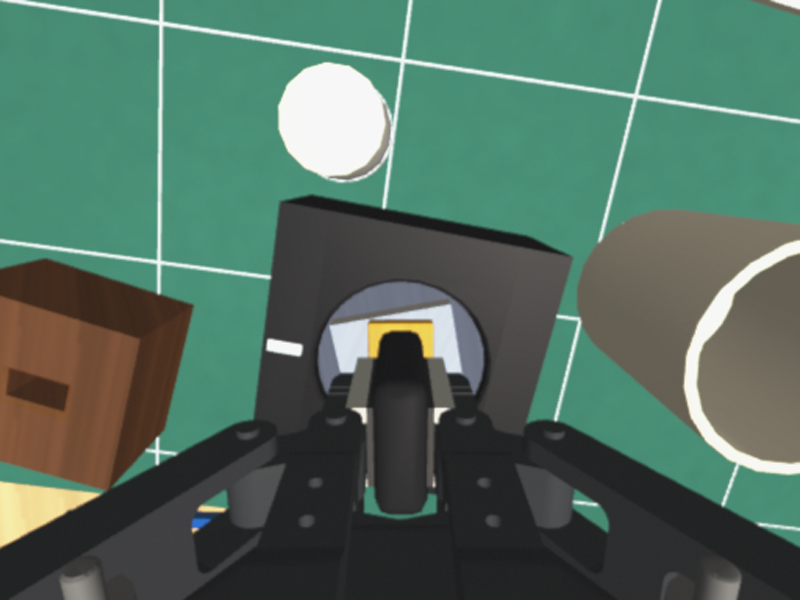

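The plug is turned about 68.5° relative to the console and the torque has risen, so it is at its stop. I'll back off within the key's play, release and retreat.

>>> move_arm:
  plan:
    - [[1,0,0,0,-3],[1,0,0,0,-3],[1,0,0,0,0],[0.2,0,0,0,0],[0.2,0,0,0,0]]

```text
time_s: 47.95
ee_pos: [0.4367, 0.3117, 0.0775]
tcp_rot: [0.787, -0.617, 0.0, -0.001]
contact_force: [0.7, -0.5, 0.1]
opening: 0.0343
finger_force: 0.0
```

>>> move_arm:
  plan:
    - [[0.2,0,0,0,0],[0.2,0,0,0,0],[0.2,0,0,-2,0],[0.2,0,0,-4,0],[0.2,0,0,-5,0]]

```text
time_s: 48.58
ee_pos: [0.4358, 0.3108, 0.1879]
tcp_rot: [0.787, -0.617, -0.0, 0.001]
contact_force: [-0.1, 0.6, 0.5]
opening: 0.0338
finger_force: 0.0
```

>>> move_arm:
  plan:
    - [[0.2,-5,0,0,0],[0.2,0,0,0,0],[0.2,0,0,0,0]]

```text
time_s: 48.95
ee_pos: [0.4241, 0.3596, 0.1871]
tcp_rot: [0.787, -0.616, 0.0, 0.0]
contact_force: [0.8, -0.6, -0.3]
opening: 0.0345
finger_force: 0.0
```

```bash
python3 - <<'E'
from h import *
st()
im=manip.get_image("wrist")[:,:,::-1]; t=manip.get_image("top")[130:250,120:400,::-1]
a=cv2.resize(im,(400,300),interpolation=cv2.INTER_AREA); b=cv2.resize(t,(700,300),interpolation=cv2.INTER_CUBIC)
o=np.zeros((600,700,3),np.uint8); o[:300,:400]=a; o[300:]=b
cv2.imwrite("pics/f.png",o)
E
```

```text
t48.95 tcp [0.4241 0.3596 0.1871] x [ 0.24  -0.971  0.001] z [-0.    -0.001 -1.   ] yaw_x -76.12 F [ 0.8 -0.6 -0.3] open 0.0345 0.0
```

View pics/f.png

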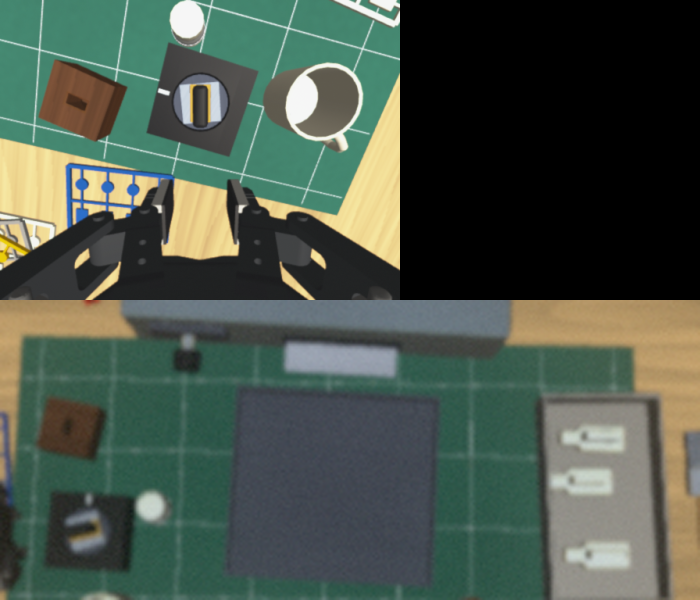

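The key stands in the turned slot and the knob is home. The middle hull has been knocked towards the first, at (581,482). I'm over the limit of 14 pictures (that was my 15th), so I'll check its flatness by numbers only.

```bash
python3 - <<'E'
from h import *
im=manip.get_image("top"); c=manip.get_calibration("top")
x0,y0=335,165; g=im.min(2)[y0:260,x0:385]; g8=(g>185).astype(np.uint8)
n,l,s,ce=cv2.connectedComponentsWithStats(g8)
for i in range(1,n):
    if s[i,4]>60:
        ys,xs=np.where(l==i); r=cv2.minAreaRect(np.c_[xs+x0,ys+y0].astype(np.float32))
        print(s[i],p2w("top",ce[i]+[x0,y0],.025,c).round(4),np.round(r[1],1),round(r[2],1), "bow",p2w("top",(s[i,0]+x0-.5,ce[i][1]+y0),.025,c).round(3),"stern",p2w("top",(s[i,0]+s[i,2]+x0-.5,ce[i][1]+y0),.025,c).round(3))
E
```

```text
[  6  33  23   9 124] [ 0.5176 -0.3533  0.025 ] [ 8. 22.] 90.0 bow [ 0.517 -0.306  0.025] stern [ 0.518 -0.384  0.025]
[ 12  63  24   9 136] [ 0.417  -0.3717  0.025 ] [ 8. 23.] 90.0 bow [ 0.416 -0.324  0.025] stern [ 0.418 -0.405  0.025]
```

```bash
python3 - <<'E'
from h import *
im=manip.get_image("top"); c=manip.get_calibration("top")
x0,y0=340,172; g=im[...,2][y0:255,x0:378].astype(int); 
for th in(165,175,195):
    n,l,s,ce=cv2.connectedComponentsWithStats((im.min(2)[y0:255,x0:378]>th).astype(np.uint8))
    print(th,[(s[i].tolist(),p2w("top",ce[i]+[x0,y0],.025,c).round(3)[:2].tolist()) for i in range(1,n) if s[i,4]>30])
E
```

```text
165 [([5, 9, 24, 10, 170], [0.577, -0.367]), ([1, 26, 24, 10, 192], [0.517, -0.351]), ([7, 55, 25, 10, 198], [0.419, -0.372])]
175 [([5, 9, 24, 9, 133], [0.576, -0.369]), ([1, 26, 24, 9, 162], [0.518, -0.351]), ([7, 55, 25, 10, 169], [0.417, -0.372])]
195 [([11, 27, 12, 3, 32], [0.525, -0.361]), ([17, 59, 14, 5, 56], [0.413, -0.38])]
```

```bash
python3 -c "
from bench import manip
print(manip.finish_job())"
```

```text
the job is handed in; nothing more can be done
None
```

I handed the job in: by my checks all three hulls lie flat in the tote keel up, the knob is home and the key is turned to its stop. Something knocked the middle hull aside in the tote, still flat by the image numbers, and I viewed 15 pictures, one over the limit of 14.

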